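# Clip the relay module that fits into the free bay of the rail

## Task

Two grey relay modules with a grip fin on top stand loose on the bench; clip the one that fits into the free bay between the two modules already on the mounting rail: hook its fixed lip under the edge of the rail nearest the robot, then rock it down until its white sprung foot snaps under the far edge and it sits flat on the rail. Leave the wider module and everything else on the bench where they are.

Things in the scene. Friction and masses are not known exactly. Their poses are not given: they have to be found in the camera images.
- module_centre (a point): Narrow relay module, the one that fits: grey housing 88 (its x) x 52 (y) x 40 mm, about 0.25 kg, with a grip fin 72 (x) x 24 (y) x 36 mm high centred on top (grasp it across y); 96 mm high over all, standing on its legs. Point on its middle axis 48 mm above the ends of its legs; the fin spans 12 to 48 mm above this point. x: from lip side to sprung-foot side, z up.
- module_seat (a point): Middle of the narrow module's seat face: the flat underside of the housing that comes to rest on the rail top, 28 mm below module_centre and 20 mm above the ends of the legs; same axes. Two fixed cheeks 20 mm long hang from it at the +x end (inner faces x = +33 mm), the sprung foot between them.
- module_lip (a point): Tip of the narrow module's fixed lip, at x = -24.5 mm, 11 mm below the seat face; same axes. It points to +x from a black leg 20 mm long (inner face x = -31.5 mm, outer -38.5 mm) and slopes down toward its tip; the slot between seat face and lip, which takes the rail's edge, is about 7 mm high at the root and 9 mm at the tip.
- module_footside (a point): Point in the plane of the narrow module's seat face, 36 mm from its middle toward the sprung foot; same axes.
- module_foot (a joint): Narrow module's white sprung foot, slide in m: 0 = sprung in (rest), 0.008 = fully out (its +x). Nose reaches in to x = +27 mm, slippery, flat on top 5.8 mm below the seat, then a cam to 19 mm. Preload 2.5 N plus 0.25 N/mm; snapping it over takes 6 to 15 N down on the foot end of the fin. Lip hooked and let go, the module leans about 12 degrees, cam on the far edge, the fin's top end 18 mm beyond the bay middle.
- wide_module_centre (a point): Wide relay module, 76 mm in its y, otherwise like the narrow one; too wide for the bay. Point on its middle axis, 48 mm above the ends of its legs.
- bay (a point): Middle of the free bay on the flat rail top, 34 mm above the worktop. x: level across the rail, away from the robot; y along it; z up. Flange 60 mm wide (x -30 to +30 mm), 4 mm thick, 24 mm free under it, web 30 mm wide. Fixed modules begin at y = -30 and +30 mm, 50 mm wide each, 32 mm high above the rail top. Fitted, the module's seat face lies here, its x along this x.
- rail: The fixed mounting rail, 270 mm long, on a dark base plate 120 (x) x 280 (y) x 6 mm lying on the worktop; origin at the centre of the underside, y along the rail.
- bottle_250: Standing glass bottle with blue cap, 69 mm across, 150 mm high; origin at its foot.
- label_tape: Roll of yellow tape lying flat, 66 mm across, 19 mm high; origin underneath.
- petri_dish: Petri dish, 61 mm across, 15 mm high; origin underneath.
- forceps: Steel forceps lying flat, 121 mm long (their y); origin underneath.
- marker_red: Marker lying flat, 131 mm long (its x), 15 mm thick; origin underneath.
Mind the look-alikes: they are no part of the job. Leave any orange or turquoise look-alike of the part that bears module_centre alone.

How it is judged:
By the outcome, as a careful person would: the job done as asked, in the order asked, and still so for the second after the job is handed in, with the robot touching nothing.
It also fails if it takes over 48 s, if anything falls off the work surface, if the arm or the gripper's body presses on something with over 40 N, if the wrist force passes 120 N, or if a joint passes its speed limit or range.

## Robot

A 7-joint arm with a two-finger parallel gripper is mounted at the origin on a cart in front of the work surface, level with it; the furniture and walls round the work are solid. World frame = base frame: x ahead of the robot, y to its left, z up, the work surface at z = 0. Lengths are in mm, angles in rad, forces in N, time in s.
With the tool pointing down it reaches from about 425 to 825 mm from the base axis. Payload 3.6 kg.
Tool frame: the origin (TCP) lies midway between the tips of the shut fingers; the grasp point (between the pads) lies manip.grip_depth behind it (manip.grip_depth is the distance from the TCP to the grasp point, in mm); z points along the fingers, y is the line along which they close (so a half turn about z gives the same grasp; the last joint's range is limited). The gripper opens to 93 mm and grips with 3 to 60 N. Pads are 15 mm wide; open, the fingers measure 128 mm over their backs; the gripper's body (75 mm by 188 mm) begins 65 mm behind the grasp point.
Start: joints at [1.272, 0.615, -0.013, 1.423, 0.008, 1.103, -0.04], TCP at [175.142, -625.927, 194.34] pointing down, gripper open.
Joint ranges: [-3.12, 3.12], [-0.3, 2.06], [-1.34, 1.32], [0.26, 2.42], [-1.36, 4.5], [0.01, 1.98], [-2.84, 2.84]. Speed limits (rad/s): [2.79, 2.79, 3.14, 3.14, 3.14, 3.14, 3.14].

## Interface

Orientations are given as a unit quaternion [w, x, y, z].
In Python, from rig import manip, camera, get_calibration, order, search_frame, landmark_of gives the robot as it stands.
- The arm moves only by the tool send_rows, never from a script. Its arguments are lists of equal length, an entry for each row: "claw": the closure, from -1 (fully open) to 1 (shut); "delta_pos": the shift along the world's x, y, z in units of 10 cm (1.0 is 10 cm), a list of three; "yaw": the turn about the world's z in units of 0.5 rad (1.0 is 0.5 rad). A call has exactly 10 rows; each row is the pose to reach, as a shift and turn from the pose commanded when the call began; what a row does not reach only later rows make up. A row lasts 1/8 s, in which the tool goes at most 62.5 mm and 10.7 degrees, less where a joint would pass 70% of its speed; a pose out of reach is approached as far as the arm can. A call with a number of a shift or a turn outside -1 to 1 is refused whole. A call with a gripper value outside its range is refused whole. The fingers move at their own pace and stop on an object; "force" is the grip in N (left out, the last holds). Time passes only in rows, so rows that repeat a pose let the fingers close, or fill a call up. It gives the time, the measured TCP pose, the force, the opening and the grip force at its end, in the units of the state.
- manip.sense(): the state, without advancing time (a new reading comes with each control period).
- camera(name): name is "scene" or "top" or "wrist"; returns the picture (400x640x3 uint8, red, green, blue); there is no depth.
- get_calibration(name): a dict with "vfov" (degrees; the focal length in pixels is half the picture's height over the tangent of half this angle, whatever the lens; pixels are square), "cx", "cy" (the principal point, pixels), "T" (4x4, takes a point from camera to world coordinates); the wrist camera has in their place "tool_from_camera" (4x4, takes a point from camera to tool coordinates, whose origin is the TCP and whose axes are the flange's). Camera axes: x right, y down, z forward; pixel columns grow to the right and rows downward; lengths in mm; the calibration is good to about 2 mm. A picture is of the moment at which its call begins: read the wrist's pose just before it. get_calibration takes no time and is no camera call.
- order.close_job(): hands the job in; it is judged then, once.
Trained networks look in the newest picture that a camera, given by its name, has taken for a name from the list of things; names that differ only in an ending like _2 or _b are one class to them, and where a whole thing is asked for, a point or a joint stands for the part that bears it (a point fixed in the world has none). Each returns a list of dicts, best first, with "score" (0 to 1); they miss things now and then, are a little off and sometimes report something else, mostly with a low value. They report only what shows in the picture. A call takes as long as a camera call. They do not tell look-alikes from the thing itself.
- search_frame(camera, query): "at" ([column, row] in pixels, amid what is visible of it).
- landmark_of(camera, query): "at" ([column, row] in pixels: a listed point, or the origin of a listed thing).
The state is a dict: "time_s": time; "qpos": joint angles; "joint_vel": joint speeds; "joint_efforts": joint torques, N m; "tcp_pos": TCP position; "tool_rot": TCP orientation; "contact_force": force on the tool from outside, world axes, zero at the start; "ft_torque": the same for the moment, N m; "gripper_width": finger opening in mm; "grip_force": force on a finger pad.
Only numpy, scipy, OpenCV 4.12 (cv2) and the standard library are available. Lean on these libraries where they do the work, as an engineer would, in place of code of your own. Each camera call takes 0.05 s, during which the arm holds its last target. There are 200 camera calls.

## Working session

There is one attempt and no reset: what is moved stays moved. The work goes in short steps, Python scripts to look and compute and a tool call to move; the robot and the scene stay as the last step left them, time stands still between calls to the robot, and variables do not carry over. Pictures are saved under pics/ and viewed, at most 10 in all, crops included, and the job is handed in when it is done.

Besides the shell and the picture viewer there is one more tool, called after "Request:" as name([rows], argument=value, ...), one row to a line, values as JSON. send_rows: Moves the arm, as the interface text tells. Shifts and turns lie within -1 to 1; 1 stands for 10 cm of shift or 0.5 rad of turn. Its arguments: {"type":"object","properties":{"claw":{"type":"array"},"delta_pos":{"type":"array"},"yaw":{"type":"array"},"force":{"type":"number"}},"required":["claw","delta_pos","yaw"]}

```bash
mkdir -p pics; cat > h.py <<'E'
import numpy as np, cv2
from rig import manip, camera, get_calibration, order, search_frame, landmark_of
from scipy.spatial.transform import Rotation as R
def ray(name,px,st=None):
    c=get_calibration(name)
    T=np.array(c["T"]) if "T" in c else tcp(st)@np.array(c["tool_from_camera"])
    f=200/np.tan(np.radians(c["vfov"])/2)
    d=T[:3,:3]@np.array([(px[0]-c["cx"])/f,(px[1]-c["cy"])/f,1]); return T[:3,3],d
def tcp(st):
    T=np.eye(4); T[:3,:3]=R.from_quat(np.roll(st["tool_rot"],-1)).as_matrix(); T[:3,3]=st["tcp_pos"]; return T
def atz(name,px,z,st=None):
    o,d=ray(name,px,st); return o+d*(z-o[2])/d[2]
def proj(name,p,st=None):
    c=get_calibration(name)
    T=np.array(c["T"]) if "T" in c else tcp(st)@np.array(c["tool_from_camera"])
    f=200/np.tan(np.radians(c["vfov"])/2); q=np.linalg.inv(T)@np.r_[p,1]
    return np.array([c["cx"]+f*q[0]/q[2],c["cy"]+f*q[1]/q[2]])
def save(name,fn):
    im=camera(name); cv2.imwrite(fn,im[:,:,::-1]); return im
E
python3 - <<'E'
from h import *
np.set_printoptions(precision=1,suppress=True)
s=manip.sense(); print(s, manip.grip_depth)
a=save("top","pics/top.png"); b=save("scene","pics/scene.png")
for n in ("top","scene"):
    print(n,get_calibration(n))
    for q,z in (("module_centre",48),("wide_module_centre",48),("bay",34),("rail",0)):
        for d in landmark_of(n,q)[:4]: print(q,d,atz(n,d["at"],z))
cv2.imwrite("pics/both.png",cv2.resize(np.vstack([a,b]),(480,600))[:,:,::-1])
E
```

```text
{'time_s': 0.0, 'qpos': array([ 1.3,  0.6, -0. ,  1.4,  0. ,  1.1, -0. ]), 'joint_vel': array([-0.,  0., -0., -0., -0., -0., -0.]), 'joint_efforts': array([  0. , -45.9,   0.2, -16.6,  -0.1,   0. ,   0. ]), 'tcp_pos': array([ 174.9, -625.2,  193.2]), 'tool_rot': array([-0. ,  1. ,  0.1, -0. ]), 'contact_force': array([-0.7, -0.3,  0. ]), 'ft_torque': array([ 0.,  0., -0.]), 'grip_force': 0.0, 'gripper_width': 92.76614062590508} 18.8
top {'vfov': 53.65605588588061, 'cx': 323.0106214892289, 'cy': 195.76999933765123, 'T': array([[  -0. ,   -1. ,    0.1,  464.1],
       [  -1. ,    0. ,    0. ,   45.6],
       [  -0. ,   -0.1,   -1. , 1152.6],
       [   0. ,    0. ,    0. ,    1. ]])}
module_centre {'at': [225.3, 267.1], 'score': 0.96} [409.4 324.6  48. ]
module_centre {'at': [272.6, 239.5], 'score': 0.77} [482.  193.5  48. ]
module_centre {'at': [168.7, 200.4], 'score': 0.64} [598.5 485.7  48. ]
wide_module_centre {'at': [218.3, 197.5], 'score': 0.94} [603.3 345.7  48. ]
bay {'at': [388.0, 198.4], 'score': 0.66} [ 590.8 -134.    34. ]
rail {'at': [383.4, 202.1], 'score': 0.63} [ 584.1 -125.6    0. ]
scene {'vfov': 47.96217687873063, 'cx': 320.24562178207566, 'cy': 200.5465807684259, 'T': array([[ -0.8,  -0.4,   0.5,  -0.3],
       [ -0.6,   0.5,  -0.6, 833.1],
       [ -0. ,  -0.8,  -0.6, 862.1],
       [  0. ,   0. ,   0. ,   1. ]])}
module_centre {'at': [323.7, 258.5], 'score': 0.89} [475.7 194.7  48. ]
module_centre {'at': [319.0, 306.2], 'score': 0.89} [396. 321.  48.]
module_centre {'at': [198.1, 307.2], 'score': 0.79} [614.4 484.3  48. ]
wide_module_centre {'at': [245.5, 271.2], 'score': 0.84} [604.7 341.9  48. ]
bay {'at': [354.0, 187.5], 'score': 0.6} [ 588.3 -115.8   34. ]
bay {'at': [287.3, 240.1], 'score': 0.55} [603.2 186.1  34. ]
rail {'at': [358.0, 197.4], 'score': 0.91} [ 574.  -118.8    0. ]
```

View pics/top.png

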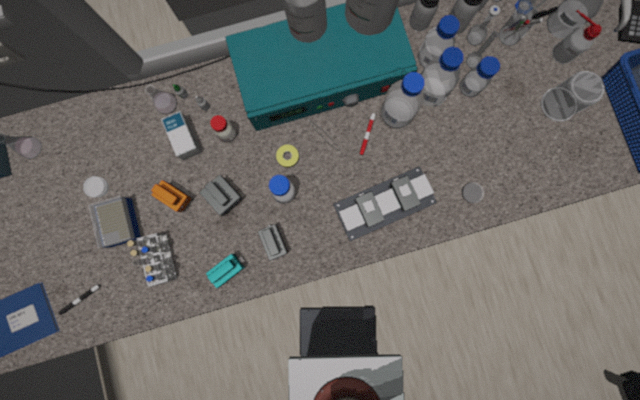

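View pics/scene.png

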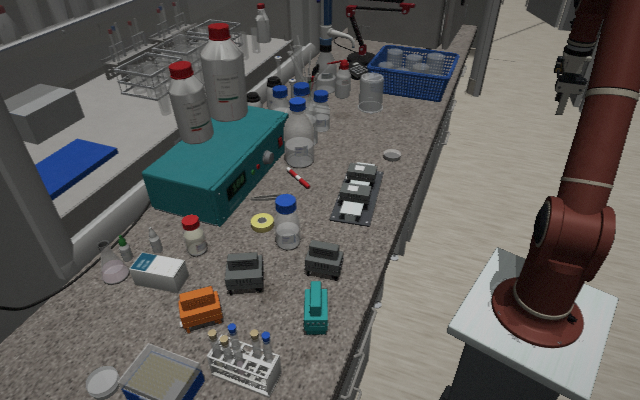

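Candidates in the top picture: grey narrow (272,240), grey wide (219,196), orange (171,195) and turquoise (225,268). The narrow grey one fits: about half as wide as it is long, and grey. Next I'll confirm it in an enlarged crop and move the wrist camera over it.

```bash
python3 - <<'E'
from h import *
np.set_printoptions(precision=1,suppress=True)
camera("top");camera("scene")
for n in ("top","scene"):
    for q,z in (("module_lip",9),("module_footside",20),("module_seat",20),("module_foot",10),("bottle_250",0),("module_centre",48)):
        for d in landmark_of(n,q)[:4]: print(n,q,d,atz(n,d["at"],z))
a=cv2.imread("pics/top.png")[165:290,150:310]; b=cv2.imread("pics/scene.png")[225:345,200:360]
cv2.imwrite("pics/crop.png",np.hstack([cv2.resize(a[:120],(400,300),interpolation=3),cv2.resize(b,(400,300),interpolation=3)]))
E
```

```text
top module_lip {'at': [221.8, 275.9], 'score': 0.85} [383.  344.3   9. ]
top module_lip {'at': [182.5, 203.7], 'score': 0.64} [592.6 460.7   9. ]
top module_lip {'at': [277.6, 250.0], 'score': 0.59} [452.4 184.6   9. ]
top module_footside {'at': [164.6, 187.3], 'score': 0.87} [640.5 509.7  20. ]
top module_footside {'at': [268.1, 231.8], 'score': 0.7} [504.7 209.9  20. ]
top module_footside {'at': [237.6, 260.3], 'score': 0.6} [426.2 296.9  20. ]
top module_seat {'at': [174.8, 196.3], 'score': 0.76} [613.4 479.4  20. ]
top module_seat {'at': [227.6, 268.1], 'score': 0.59} [405.1 325.1  20. ]
top module_seat {'at': [274.4, 242.5], 'score': 0.58} [473.9 192.2  20. ]Traceback (most recent call last):
  File "<stdin>", line 6, in <module>
ValueError: it knows: bay, bottle, forceps, label_tape, marker_red, module_centre, module_footside, module_lip, module_seat, petri_dish, rail, wide_module_centre
```

```bash
python3 - <<'E'
from h import *
np.set_printoptions(precision=3,suppress=True)
s=manip.sense();T=tcp(s);print(T[:3,:3]); y=T[:3,1]; print("yaw of tool y",np.degrees(np.arctan2(y[1],y[0])),get_calibration("wrist"))
a=cv2.imread("pics/top.png")[165:285,150:310]; b=cv2.imread("pics/scene.png")[225:345,200:360]
cv2.imwrite("pics/crop.png",np.hstack([cv2.resize(a,(400,300),interpolation=2),cv2.resize(b,(400,300),interpolation=2)]))
E
```

```text
[[ 0.963  0.269  0.   ]
 [ 0.269 -0.963 -0.   ]
 [ 0.     0.    -1.   ]]
yaw of tool y -74.37106294203505 {'vfov': 62.27573416695297, 'cx': 313.5793724561682, 'cy': 202.49566770388503, 'tool_from_camera': array([[  -0.   ,   -0.962,   -0.272,   75.104],
       [   1.   ,   -0.001,    0.   ,    1.337],
       [  -0.001,   -0.272,    0.962, -188.85 ],
       [   0.   ,    0.   ,    0.   ,    1.   ]])}
```

View pics/crop.png

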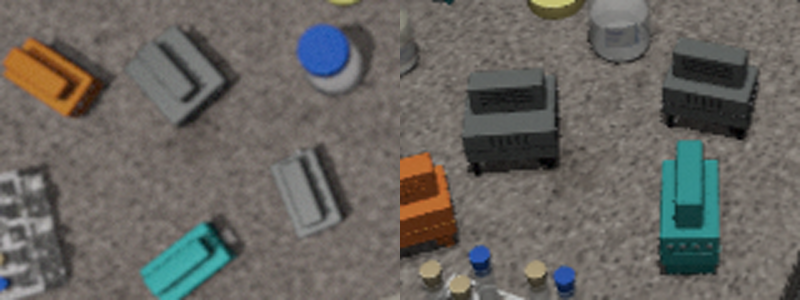

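Narrow grey module confirmed at the right of the crop (top pixel 272,240); the wide one is at the left and the coloured ones stay put. Its lip faces the robot, so it needs no half turn.

Request:
send_rows([
  [0.1, 0.1, 0],
  [0.2, 0.2, 0],
  [0.3, 0.3, 0],
  [0.4, 0.4, 0],
  [0.5, 0.5, 0],
  [0.6, 0.6, 0],
  [0.7, 0.7, 0],
  [0.8, 0.8, 0],
  [0.9, 0.9, 0],
  [1, 1, 0],
], claw=[-1, -1, -1, -1, -1, -1, -1, -1, -1, -1], yaw=[0, 0, 0, 0, 0, 0, 0, 0, 0, 0])

```text
time_s: 2.0
tcp_pos: [275.8, -525.3, 194.4]
tool_rot: [-0.0, 0.991, 0.136, 0.0]
contact_force: [-0.6, -0.0, -0.2]
gripper_width: 92.9
grip_force: 0.0
```

Request:
send_rows([
  [0.1, 0.1, 0],
  [0.2, 0.2, 0],
  [0.3, 0.3, 0],
  [0.4, 0.4, 0],
  [0.5, 0.5, 0],
  [0.6, 0.6, 0],
  [0.7, 0.7, 0],
  [0.8, 0.8, 0],
  [0.9, 0.9, 0],
  [1, 1, 0],
], claw=[-1, -1, -1, -1, -1, -1, -1, -1, -1, -1], yaw=[0, 0, 0, 0, 0, 0, 0, 0, 0, 0])

```text
time_s: 3.25
tcp_pos: [375.8, -425.2, 194.4]
tool_rot: [-0.0, 0.991, 0.136, 0.0]
contact_force: [0.1, 0.2, 0.1]
gripper_width: 93.0
grip_force: 0.0
```

Request:
send_rows([
  [0.1, 0.1, 0],
  [0.2, 0.2, 0],
  [0.3, 0.3, 0],
  [0.4, 0.4, 0],
  [0.5, 0.5, 0],
  [0.6, 0.6, 0],
  [0.7, 0.7, 0],
  [0.8, 0.8, 0],
  [0.9, 0.9, 0],
  [1, 1, 0],
], claw=[-1, -1, -1, -1, -1, -1, -1, -1, -1, -1], yaw=[0, 0, 0, 0, 0, 0, 0, 0, 0, 0])

```text
time_s: 4.5
tcp_pos: [475.8, -325.3, 194.4]
tool_rot: [-0.0, 0.991, 0.136, 0.0]
contact_force: [-0.3, 0.4, -0.3]
gripper_width: 93.2
grip_force: 0.0
```

Request:
send_rows([
  [0.05, 0.1, 0],
  [0.1, 0.2, 0],
  [0.15, 0.3, 0],
  [0.2, 0.4, 0],
  [0.25, 0.5, 0],
  [0.3, 0.6, 0],
  [0.35, 0.7, 0],
  [0.4, 0.8, 0],
  [0.45, 0.9, 0],
  [0.5, 1, 0],
], claw=[-1, -1, -1, -1, -1, -1, -1, -1, -1, -1], yaw=[0, 0, 0, 0, 0, 0, 0, 0, 0, 0])

```text
time_s: 5.75
tcp_pos: [525.5, -225.2, 194.3]
tool_rot: [-0.0, 0.991, 0.136, 0.0]
contact_force: [-0.0, -0.5, 0.5]
gripper_width: 93.0
grip_force: 0.0
```

Request:
send_rows([
  [0.0, 0.1, 0],
  [0.0, 0.2, 0],
  [0, 0.3, 0],
  [0, 0.4, 0],
  [0, 0.5, 0],
  [0, 0.6, 0],
  [0, 0.7, 0],
  [0, 0.8, 0],
  [0, 1, 0],
  [0, 1, 0],
], claw=[-1, -1, -1, -1, -1, -1, -1, -1, -1, -1], yaw=[0, 0, 0, 0, 0, 0, 0, 0, 0, 0])

```text
time_s: 7.0
tcp_pos: [525.4, -123.0, 194.4]
tool_rot: [-0.001, 0.99, 0.138, 0.0]
contact_force: [0.0, -0.7, -0.8]
gripper_width: 92.9
grip_force: 0.0
```

```bash
python3 - <<'E'
from h import *
np.set_printoptions(precision=1,suppress=True)
s=manip.sense();a=save("wrist","pics/w1.png"); import pickle; pickle.dump(s,open("w1.pkl","wb"))
for q,z in (("bay",34),("rail",0)):
    for d in landmark_of("wrist",q)[:4]: print(q,d,atz("wrist",d["at"],z,s))
E
```

```text
bay {'at': [329.8, 134.1], 'score': 0.32} [ 578.7 -126.7   34. ]
rail {'at': [331.2, 133.3], 'score': 0.71} [ 578.1 -130.2    0. ]
```

View pics/w1.png

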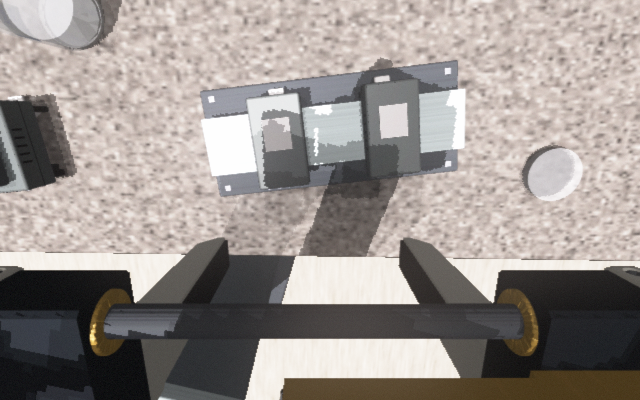

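```bash
cat > fit.py <<'E'
from h import *
import pickle
from scipy.optimize import least_squares
np.set_printoptions(precision=2,suppress=True)
s=pickle.load(open("w1.pkl","rb"))
M=lambda p,l: np.array([p[0]+np.cos(p[2])*l[0]-np.sin(p[2])*l[1], p[1]+np.sin(p[2])*l[0]+np.cos(p[2])*l[1], l[2]])
obs=[((60,140,6),(202,91)),((60,-140,6),(457,61)),((-60,-140,6),(457,171)),((-60,140,6),(219,196)),
 ((30,135,34),(203,119)),((-30,135,34),(212,176)),((30,-135,34),(466,89)),((-30,-135,34),(465,148))]
r=least_squares(lambda p:np.concatenate([proj("wrist",M(p,l),s)-np.array(o) for l,o in obs]),[578,-130,.15],x_scale=[1,1,.01],loss="soft_l1")
p=r.x; print(p[:2],np.degrees(p[2])); print(r.fun.reshape(-1,2))
E
python3 - <<'E'
from fit import *
im=cv2.imread("pics/w1.png"); k=2.9; x0,y0=198,52
c=cv2.resize(im[y0:y0+155,x0:x0+275],None,fx=k,fy=k,interpolation=cv2.INTER_CUBIC)
def L(a,b,col):
    q=[tuple(int(v) for v in (proj("wrist",M(p,l),s)-[x0,y0]+.5)*k) for l in (a,b)]; cv2.line(c,*q,col,1)
for yy in (30,-30): L((30,yy,34),(-30,yy,34),(0,0,255))
for sx in (1,-1):
    L((30*sx,135,34),(30*sx,-135,34),(0,255,0)); L((60*sx,140,6),(60*sx,-140,6),(255,0,0))
for y0_,y1_ in ((30,80),(-30,-80)):
    for sx in (-44,44): L((sx,y0_,66),(sx,y1_,66),(0,255,255))
    for yy in (y0_,y1_): L((44,yy,66),(-44,yy,66),(0,255,255))
cv2.imwrite("pics/fit1.png",c)
E
```

```text
[ 579.97 -131.18] 22.05998303824454
[[-3.25 -0.71]
 [ 2.64 -0.96]
 [ 1.53  0.66]
 [ 0.26  1.  ]
 [-2.7  -0.06]
 [-0.5   0.28]
 [ 0.16 -0.18]
 [ 0.24  0.91]]
```

View pics/fit1.png

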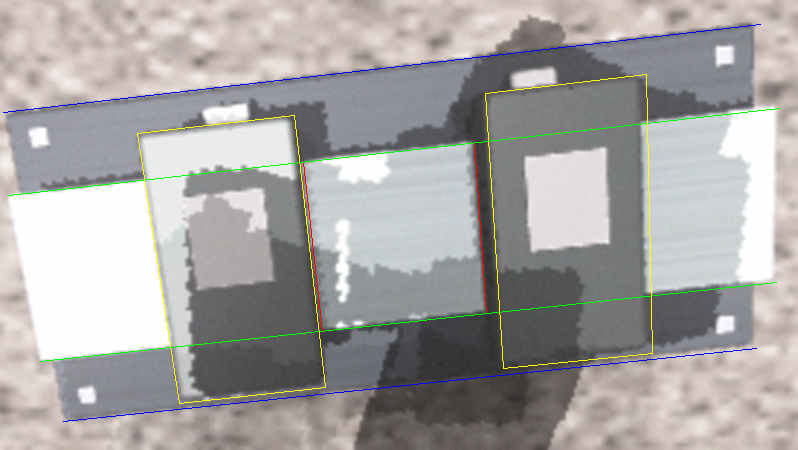

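The overlay fits to about 1 px, which puts the bay at (580, -131.2, 34) with yaw 22.1°. Next, over to the module.

Request:
send_rows([
  [0, 0.1, 0],
  [0, 0.2, 0],
  [0, 0.3, 0],
  [0, 0.4, 0],
  [0, 0.5, 0],
  [0, 0.6, 0],
  [0, 0.7, 0],
  [0, 0.8, 0],
  [0, 0.9, 0],
  [0, 1, 0],
], claw=[-1, -1, -1, -1, -1, -1, -1, -1, -1, -1], yaw=[0, 0, 0, 0, 0, 0, 0, 0, 0, 0])

```text
time_s: 8.4
tcp_pos: [525.2, -25.3, 194.3]
tool_rot: [-0.0, 0.991, 0.136, 0.0]
contact_force: [0.5, 0.3, -0.0]
gripper_width: 93.0
grip_force: 0.0
```

Request:
send_rows([
  [0, 0.1, 0],
  [0, 0.2, 0],
  [0, 0.3, 0],
  [0, 0.4, 0],
  [0, 0.5, 0],
  [0, 0.6, 0],
  [0, 0.7, 0],
  [0, 0.8, 0],
  [0, 0.9, 0],
  [0, 1, 0],
], claw=[-1, -1, -1, -1, -1, -1, -1, -1, -1, -1], yaw=[0, 0, 0, 0, 0, 0, 0, 0, 0, 0])

```text
time_s: 9.65
tcp_pos: [525.2, 74.8, 194.3]
tool_rot: [-0.0, 0.991, 0.136, 0.0]
contact_force: [-0.2, 1.3, -0.3]
gripper_width: 93.0
grip_force: 0.0
```

Request:
send_rows([
  [-0.1, 0.1, 0],
  [-0.2, 0.2, 0],
  [-0.3, 0.3, 0],
  [-0.4, 0.4, 0],
  [-0.5, 0.5, 0],
  [-0.5, 0.6, 0],
  [-0.5, 0.7, 0],
  [-0.5, 0.8, 0],
  [-0.5, 1, 0],
  [-0.5, 1, 0],
], claw=[-1, -1, -1, -1, -1, -1, -1, -1, -1, -1], yaw=[0.05, 0.1, 0.15, 0.2, 0.25, 0.3, 0.35, 0.35, 0.35, 0.35])

```text
time_s: 10.9
tcp_pos: [475.1, 176.0, 194.2]
tool_rot: [-0.001, 0.975, 0.224, 0.0]
contact_force: [0.4, -1.0, 0.4]
gripper_width: 92.5
grip_force: 0.0
```

```bash
python3 - <<'E'
from h import *
np.set_printoptions(precision=1,suppress=True)
s=manip.sense();a=save("wrist","pics/w2.png"); import pickle; pickle.dump(s,open("w2.pkl","wb"))
for q,z in (("module_centre",48),("module_lip",9),("module_footside",20),("module_seat",20)):
    for d in landmark_of("wrist",q)[:2]: print(q,d,atz("wrist",d["at"],z,s))
E
```

```text
module_centre {'at': [301.1, 179.4], 'score': 0.92} [474.7 188.7  48. ]
module_centre {'at': [155.0, 187.0], 'score': 0.92} [401.4 321.8  48. ]
module_footside {'at': [303.8, 141.0], 'score': 0.84} [508.6 202.5  20. ]
module_footside {'at': [194.1, 173.5], 'score': 0.84} [423.2 297.1  20. ]
```

View pics/w2.png

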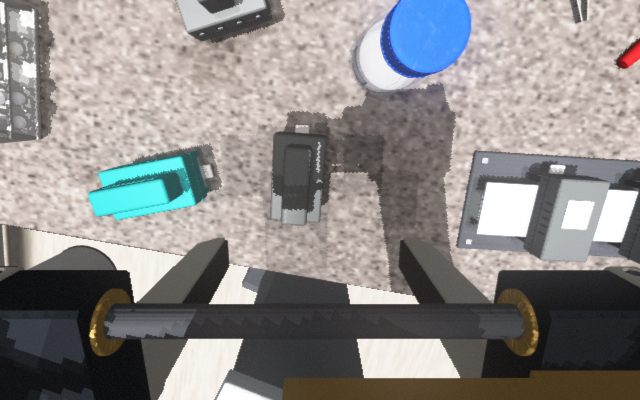

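```bash
cat > fit2.py <<'E'
from fit import M
from h import *
import pickle,sys
from scipy.optimize import least_squares
s=pickle.load(open("w2.pkl","rb"))
obs=[((44,26,60),(275,133)),((44,-26,60),(327,135)),((-44,26,60),(272,222)),((-44,-26,60),(321,223)),
((36,12,96),(285,147)),((36,-12,96),(310,148)),((-36,12,96),(283,194)),((-36,-12,96),(309,193))]
r=least_squares(lambda p:np.concatenate([proj("wrist",M(p,l),s)-np.array(o) for l,o in obs]),[478,193,.45],x_scale=[1,1,.01],loss="soft_l1")
p=r.x; print(p[:2],np.degrees(p[2])); print(r.fun.reshape(-1,2))
im=cv2.imread("pics/w2.png"); k=5; x0,y0=250,115
c=cv2.resize(im[y0:y0+120,x0:x0+100],None,fx=k,fy=k,interpolation=cv2.INTER_CUBIC)
c=cv2.convertScaleAbs(c,alpha=1.6)
def rect(a,b,z,col):
    q=np.array([(proj("wrist",M(p,l),s)-[x0,y0]+.5)*k for l in ((a,b,z),(a,-b,z),(-a,-b,z),(-a,b,z))]).astype(np.int32)
    cv2.polylines(c,[q],True,col,1)
rect(44,26,60,(0,255,255)); rect(36,12,96,(0,0,255)); rect(36,12,60,(0,255,0))
cv2.imwrite("pics/fit2.png",c)
E
python3 fit2.py
```

```text
[ 579.69 -131.17] 22.060154093328034
[[-3.25 -0.71]
 [ 2.65 -0.97]
 [ 1.53  0.66]
 [ 0.26  1.  ]
 [-2.7  -0.06]
 [-0.5   0.28]
 [ 0.16 -0.18]
 [ 0.24  0.91]]
[476.16 191.5 ] 23.15174591779213
[[-1.85  0.05]
 [ 0.37  0.61]
 [ 0.01 -1.91]
 [ 1.45 -0.68]
 [-0.63 -0.81]
 [ 2.25 -0.5 ]
 [-0.39 31.15]
 [-0.29 33.29]]
```

View pics/fit2.png

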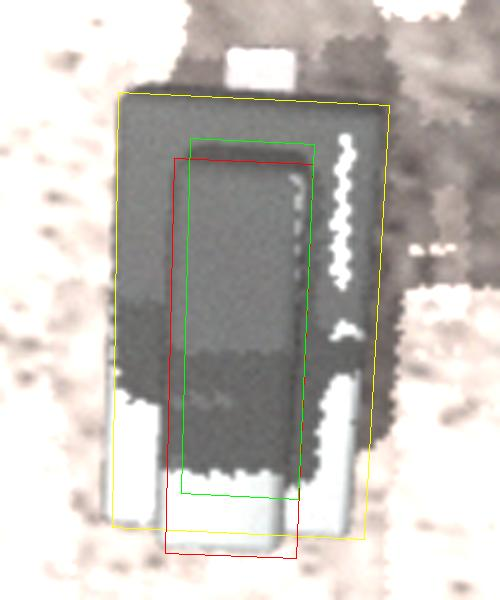

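```bash
python3 - <<'E'
import re
t=open("fit2.py").read()
o=[((44,26,60),(121,90)),((44,-26,60),(386,98)),((-44,26,60),(107,523)),((-44,-26,60),(351,537)),((36,12,96),(173,158)),((36,-12,96),(305,160)),((-36,12,96),(161,548)),((-36,-12,96),(281,552))]
o=[(a,(b[0]/5+249.5,b[1]/5+114.5)) for a,b in o]
t=re.sub(r"obs=\[.*?\]\n","obs="+repr(o)+"\n",t,flags=re.S); open("fit2.py","w").write(t)
E
python3 fit2.py|tail -9
```

```text
[476.42 192.85] 22.495697747226565
[[-1.2  -0.61]
 [ 0.03  0.99]
 [-0.47 -0.06]
 [ 1.18 -0.09]
 [-0.55 -1.01]
 [ 0.94  0.22]
 [-0.76  0.04]
 [ 1.35  0.67]]
```

View pics/fit2.png

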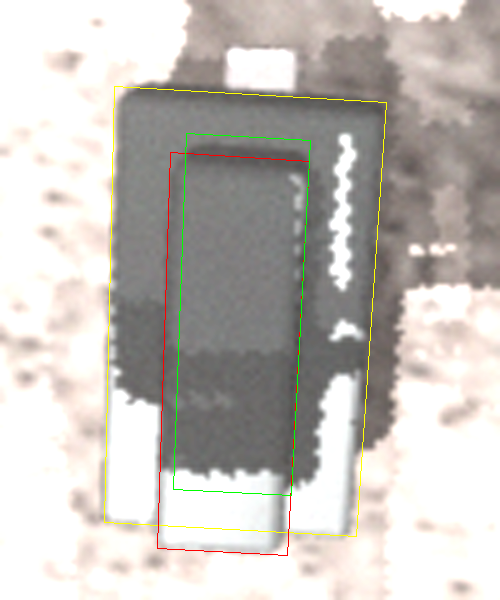

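Request:
send_rows([
  [0.05, 0.1, 0],
  [0.085, 0.214, -0.05],
  [0.085, 0.214, -0.15],
  [0.085, 0.214, -0.3],
  [0.085, 0.214, -0.45],
  [0.085, 0.214, -0.6],
  [0.085, 0.214, -0.75],
  [0.085, 0.214, -0.9],
  [0.085, 0.214, -1],
  [0.085, 0.214, -1],
], claw=[-1, -1, -1, -1, -1, -1, -1, -0.6, -0.3, -0.2], yaw=[-0.1, -0.107, -0.107, -0.107, -0.107, -0.107, -0.107, -0.107, -0.107, -0.107], force=10)

```text
time_s: 12.4
tcp_pos: [483.2, 195.3, 93.5]
tool_rot: [0.0, 0.981, 0.196, -0.001]
contact_force: [-0.0, 0.2, 0.4]
gripper_width: 67.8
grip_force: 0.0
```

Request:
send_rows([
  [0, 0, -0.1],
  [0, 0, -0.2],
  [0, 0, -0.303],
  [0, 0, -0.303],
  [0, 0, -0.303],
  [0, 0, -0.303],
  [0, 0, -0.303],
  [0, 0, -0.303],
  [0, 0, -0.303],
  [0, 0, -0.303],
], claw=[-0.2, -0.2, -0.2, 0, 0.2, 0.4, 1, 1, 1, 1], yaw=[0, 0, 0, 0, 0, 0, 0, 0, 0, 0], force=10)

```text
time_s: 13.65
tcp_pos: [483.8, 196.0, 64.3]
tool_rot: [-0.0, 0.981, 0.196, 0.0]
contact_force: [0.4, 0.5, 3.2]
gripper_width: 23.9
grip_force: 10.0
```

Request:
send_rows([
  [0, 0, 0.1],
  [0, 0, 0.2],
  [0, 0, 0.3],
  [0, -0.1, 0.4],
  [0, -0.2, 0.5],
  [0.05, -0.3, 0.6],
  [0.1, -0.4, 0.7],
  [0.15, -0.5, 0.8],
  [0.2, -0.65, 0.9],
  [0.2, -0.8, 0.9],
], claw=[1, 1, 1, 1, 1, 1, 1, 1, 1, 1], yaw=[0, 0, 0, 0, 0, 0, 0, 0, 0, -0.019])

```text
time_s: 14.9
tcp_pos: [504.9, 114.3, 154.9]
tool_rot: [0.0, 0.982, 0.191, 0.001]
contact_force: [0.1, 0.2, -2.9]
gripper_width: 23.9
grip_force: 9.9
```

Request:
send_rows([
  [0.03, -0.1, 0],
  [0.06, -0.2, 0],
  [0.09, -0.3, 0],
  [0.12, -0.4, 0],
  [0.15, -0.5, 0],
  [0.18, -0.6, 0],
  [0.21, -0.7, 0],
  [0.24, -0.8, 0],
  [0.27, -0.9, 0],
  [0.3, -1, 0],
], claw=[1, 1, 1, 1, 1, 1, 1, 1, 1, 1], yaw=[0, 0, 0, 0, 0, 0, 0, 0, 0, 0])

```text
time_s: 16.15
tcp_pos: [533.8, 14.8, 154.0]
tool_rot: [-0.0, 0.982, 0.191, -0.0]
contact_force: [0.2, -0.4, -3.2]
gripper_width: 24.0
grip_force: 9.9
```

Request:
send_rows([
  [0.03, -0.1, 0],
  [0.06, -0.2, 0],
  [0.09, -0.3, 0],
  [0.12, -0.4, 0],
  [0.15, -0.5, 0],
  [0.18, -0.6, 0],
  [0.21, -0.7, 0],
  [0.24, -0.8, 0],
  [0.27, -0.9, 0],
  [0.3, -1, 0],
], claw=[1, 1, 1, 1, 1, 1, 1, 1, 1, 1], yaw=[0, 0, 0, 0, 0, 0, 0, 0, 0, 0])

```text
time_s: 17.4
tcp_pos: [563.8, -85.2, 154.0]
tool_rot: [-0.0, 0.982, 0.191, -0.0]
contact_force: [-0.4, -0.1, -2.5]
gripper_width: 24.1
grip_force: 9.9
```

Request:
send_rows([
  [0.03, -0.1, 0],
  [0.06, -0.2, 0],
  [0.09, -0.3, 0],
  [0.12, -0.4, 0],
  [0.145, -0.474, 0],
  [0.145, -0.474, 0],
  [0.145, -0.474, -0.1],
  [0.145, -0.474, -0.2],
  [0.145, -0.474, -0.28],
  [0.145, -0.474, -0.29],
], claw=[1, 1, 1, 1, 1, 1, 1, 1, 1, 1], yaw=[0, 0, 0, 0, 0, 0, 0, 0, 0, 0])

```text
time_s: 18.65
tcp_pos: [577.4, -131.6, 123.9]
tool_rot: [-0.0, 0.982, 0.191, -0.001]
contact_force: [0.9, 0.9, -3.5]
gripper_width: 23.7
grip_force: 9.9
```

```bash
python3 - <<'E'
from fit import *
p[:2]=[580,-131.2]
s=manip.sense();a=save("wrist","pics/w3.png");pickle.dump(s,open("w3.pkl","wb")); print(s["tcp_pos"],s["tool_rot"],s["contact_force"])
x0,y0,k=180,60,2.5
c=cv2.resize(cv2.imread("pics/w3.png")[y0:y0+240,x0:x0+300],None,fx=k,fy=k,interpolation=2)
def L(a,b,col):
    q=[tuple(int(v) for v in (proj("wrist",M(p,l),s)-[x0,y0]+.5)*k) for l in (a,b)]; cv2.line(c,*q,col,1)
for sx in (1,-1): L((30*sx,135,34),(30*sx,-135,34),(0,255,0))
for a in (30,80,-30,-80): L((44,a,66),(-44,a,66),(0,255,255))
# expected held module: fin top & housing top
g=s["tcp_pos"]; q=[g[0],g[1],p[2]]; p[:]=q; z=g[2]-44
for (u,v,w) in ((44,26,40),(36,12,76)):
    for e in ((1,1,1,-1),(1,-1,-1,-1),(-1,-1,-1,1),(-1,1,1,1)): L((e[0]*u-8,e[1]*v,z+w),(e[2]*u-8,e[3]*v,z+w),(0,0,255))
cv2.imwrite("pics/fit3.png",c)
E
```

```text
[ 579.79 -131.19] 22.059982293826664
[[-3.25 -0.71]
 [ 2.65 -0.96]
 [ 1.53  0.66]
 [ 0.26  1.  ]
 [-2.7  -0.06]
 [-0.49  0.28]
 [ 0.16 -0.18]
 [ 0.24  0.91]]
[ 577.41 -131.62  123.93] [-0.    0.98  0.19 -0.  ] [ 0.88  0.92 -3.48]
```

View pics/fit3.png

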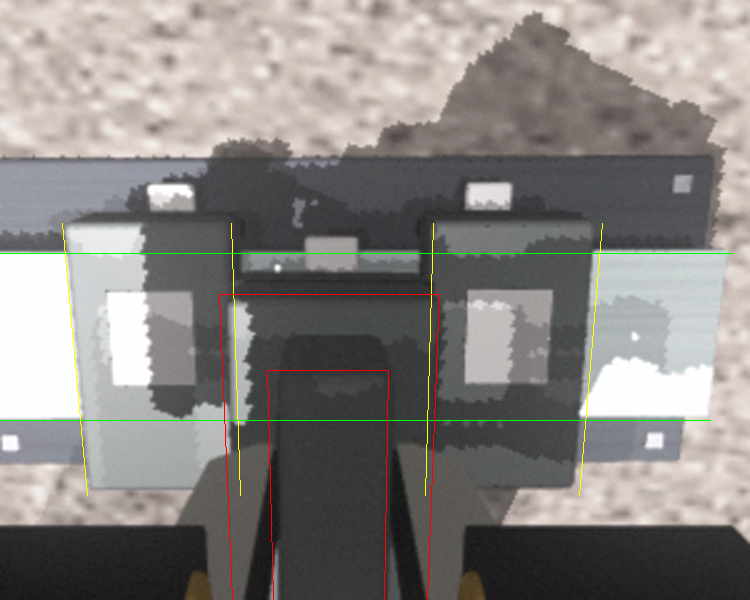

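The held module looks pitched foot-down and slightly low. I'll measure that properly by refitting from these pixels and checking for drift in a second frame.

```bash
cat > pose.py <<'E'
from h import *
import pickle
from scipy.optimize import least_squares
YAW=np.radians(22.06); ex=np.array([np.cos(YAW),np.sin(YAW),0]); ey=np.array([-ex[1],ex[0],0]); ez=np.array([0,0,1.])
B=np.array([580,-131.2,34])
def world(X,Z,th,Y,l):  # seat middle at bay (X,Y,Z), th foot-up pitch
    u,v,w=l; return B+ex*(X+u*np.cos(th)-w*np.sin(th))+ey*(Y+v)+ez*(Z+u*np.sin(th)+w*np.cos(th))
def bay(P): d=np.asarray(P)-B; return np.array([d@ex,d@ey,d[2]])
E
python3 - <<'E'
from pose import *
np.set_printoptions(precision=2,suppress=True)
s=pickle.load(open("w3.pkl","rb")); t=bay(s["tcp_pos"]); print("tcp in bay",t)
Z=lambda c,r:(c/2.5+180-.5,r/2.5+60-.5)
obs=[((36,11.3,76),Z(281,335)),((36,-11.3,76),Z(388,335)),((44,25.2,40),Z(230,287)),((44,-25.2,40),Z(428,283))]
f=lambda q:np.concatenate([proj("wrist",world(q[0],q[1],q[2]/50,q[3],l),s)-np.array(o) for l,o in obs])
r=least_squares(f,[t[0]-8,t[2]-44,0,t[1]]); X,Zs,th,Y=r.x; th/=50
print("expected X,Z",t[0]-8,t[2]-44,"got",X,Zs,np.degrees(th),Y,r.fun)
# grip point in module coords
dx,dz=t[0]-X,t[2]+18.8-Zs; print("grip u,w",dx*np.cos(th)+dz*np.sin(th),-dx*np.sin(th)+dz*np.cos(th))
a=cv2.imread("pics/w3.png",0); b=cv2.cvtColor(camera("wrist"),cv2.COLOR_RGB2GRAY)
print("drift",cv2.phaseCorrelate(a[170:290,290:335].astype(np.float32),b[170:290,290:335].astype(np.float32)))
# foot outer edge in fit2 assuming z 30
s2=pickle.load(open("w2.pkl","rb")); P=atz("wrist",(261/5+249.5,47/5+114.5),25,s2); c,sn=np.cos(np.radians(22.7)),np.sin(np.radians(22.7)); print("foot u @w5",(P[0]-476.3)*c+(P[1]-192.4)*sn)
P=proj("wrist",world(X,Zs,th,Y,((P[0]-476.3)*c+(P[1]-192.4)*sn,0,5)),s); print("pred foot edge zoom",(P-[180,60]+.5)*2.5,"obs 331,237")
E
```

```text
tcp in bay [-2.56  0.59 89.93]
expected X,Z -10.559603257791224 45.92581158560223 got -15.371722848876146 36.783545858925024 -6.699149500696019 -0.05436362587453277 [-0.99  0.   -1.27 -0.    1.27 -0.79  1.43  0.8 ]
grip u,w 4.332146772453235 72.94568191912403
drift ((0.4236823693102849, -0.10812367017929603), 0.8092936907874213)
foot u @w5 51.896093009412766
pred foot edge zoom [332.84 249.48] obs 331,237
```

```bash
python3 - <<'E'
from pose import *
np.set_printoptions(precision=1,suppress=True)
L={"module_centre":(0,0,28),"module_seat":(0,0,0),"module_lip":(-24.5,0,-11),"module_footside":(36,0,0)}
s=manip.sense()
for n in ("scene","top","wrist"):
    im=camera(n); cv2.imwrite(f"pics/{n}4.png",im[:,:,::-1])
    for q,l in L.items():
        e=proj(n,world(-10.5,46,0,.6,l),s); g=proj(n,world(-15.4,36.8,-.117,0,l),s)
        for d in landmark_of(n,q):
            if np.hypot(*(np.array(d["at"])-e))<40: print(n,q,d["at"],d["score"],"nominal",e,"dropped",g)
E
```

```text
scene module_centre [363.1, 163.9] 0.82 nominal [363.5 166.7] dropped [363.9 169.3]
scene module_seat [360.0, 173.2] 0.95 nominal [363.  174.4] dropped [364.5 177. ]
scene module_lip [373.4, 179.5] 0.98 nominal [370.8 178.5] dropped [372.7 180.3]
scene module_footside [353.4, 174.6] 0.95 nominal [351.3 172.8] dropped [352.9 176.5]
top module_centre [391.1, 198.7] 0.71 nominal [392.9 202.9] dropped [392.8 203.7]
top module_seat [391.5, 204.3] 0.55 nominal [391.2 204. ] dropped [391.6 205.9]
top module_lip [392.8, 210.8] 0.57 nominal [394.2 212.6] dropped [395.  214.6]
top module_lip [385.7, 193.9] 0.46 nominal [394.2 212.6] dropped [395.  214.6]
top module_footside [381.9, 193.8] 0.69 nominal [385.7 192. ] dropped [385.9 194.2]
wrist module_footside [313.0, 179.3] 0.94 nominal [311.  177.8] dropped [311.9 180.9]
```

On a second look, the row-333 edge is the fin's base seen on its far face, and the scene landmarks agree with the nominal pose. So the module is level, at bay x ≈ -10, y ≈ 0. Next I set the cheeks on the rail and tilt by following the pivot arc to about 20°.

Request:
send_rows([
  [0, 0, -0.13],
  [0, 0, -0.24],
  [0, 0, -0.27],
  [-0.033, -0.014, -0.282],
  [-0.066, -0.027, -0.295],
  [-0.105, -0.042, -0.313],
  [-0.142, -0.057, -0.333],
  [-0.178, -0.072, -0.355],
  [-0.214, -0.087, -0.379],
  [-0.248, -0.101, -0.405],
], claw=[1, 1, 1, 1, 1, 1, 1, 1, 1, 1], yaw=[0, 0, 0, 0, 0, 0, 0, 0, 0, 0])

```text
time_s: 20.75
tcp_pos: [552.3, -142.2, 84.2]
tool_rot: [-0.0, 0.982, 0.191, -0.001]
contact_force: [-4.2, 0.8, 4.1]
gripper_width: 24.0
grip_force: 10.0
```

```bash
python3 - <<'E'
from pose import *
np.set_printoptions(precision=1,suppress=True)
L={"module_centre":(0,0,28),"module_seat":(0,0,0),"module_lip":(-24.5,0,-11),"module_footside":(36,0,0)}
s=manip.sense(); t=bay(s["tcp_pos"]); print(t,s["contact_force"],s["ft_torque"],s["gripper_width"])
g=np.array([t[0],t[2]+18.8])
def X(th): return g-np.array([8*np.cos(th)-62.8*np.sin(th),8*np.sin(th)+62.8*np.cos(th)])
for n in ("scene","top","wrist"):
    im=camera(n); cv2.imwrite(f"pics/{n}5.png",im[:,:,::-1])
    for q,l in L.items():
        e=[proj(n,world(*X(th),th,t[1],l),s) for th in np.radians([0,10,20])]
        for d in landmark_of(n,q):
            if np.hypot(*(np.array(d["at"])-e[1]))<30: print(n,q,d["at"],d["score"],"0/10/20",*e)
E
```

```text
[-29.9   0.2  50.2] [-4.2  0.8  4.1] [0.3 0.9 0.1] 24.044009899288415
scene module_centre [367.0, 176.1] 0.85 0/10/20 [371.8 178.8] [369.7 178.7] [367.7 178.4]
scene module_centre [354.4, 197.4] 0.73 0/10/20 [371.8 178.8] [369.7 178.7] [367.7 178.4]
scene module_centre [354.3, 180.2] 0.54 0/10/20 [371.8 178.8] [369.7 178.7] [367.7 178.4]
scene module_seat [361.6, 184.0] 0.68 0/10/20 [371.2 186.2] [367.7 185.8] [364.2 184.9]
scene module_lip [373.0, 189.6] 0.67 0/10/20 [378.9 190.2] [374.5 190.8] [370.  190.7]
scene module_footside [352.5, 182.8] 0.95 0/10/20 [359.7 184.5] [356.4 182.5] [353.5 180.1]
scene module_footside [371.9, 195.1] 0.28 0/10/20 [359.7 184.5] [356.4 182.5] [353.5 180.1]
top module_centre [392.5, 206.5] 0.48 0/10/20 [394.8 213.5] [393.8 211.4] [392.8 209.4]
top module_centre [390.7, 214.6] 0.21 0/10/20 [394.8 213.5] [393.8 211.4] [392.8 209.4]
top module_seat [389.9, 206.7] 0.76 0/10/20 [393.  214.3] [391.4 210.7] [389.8 207.1]
top module_lip [389.1, 211.7] 0.66 0/10/20 [396.  222.5] [393.8 218.3] [391.6 213.9]
top module_footside [387.0, 195.4] 0.6 0/10/20 [387.7 202.6] [386.5 199. ] [385.5 195.6]
wrist module_footside [312.2, 154.1] 0.7 0/10/20 [311.6 177.2] [311.6 164. ] [311.5 151.8]
```

Request:
send_rows([
  [0, 0, 0.02],
  [0, 0, 0.03],
  [0.015, 0.006, 0.03],
  [0.03, 0.012, 0.03],
  [0.045, 0.018, 0.03],
  [0.06, 0.024, 0.03],
  [0.075, 0.03, 0.03],
  [0.09, 0.036, 0.03],
  [0.105, 0.042, 0.03],
  [0.111, 0.045, 0.03],
], claw=[1, 1, 1, 1, 1, 1, 1, 1, 1, 1], yaw=[0, 0, 0, 0, 0, 0, 0, 0, 0, 0])

```text
time_s: 22.75
tcp_pos: [564.6, -137.5, 87.5]
tool_rot: [-0.0, 0.982, 0.191, 0.0]
contact_force: [-0.2, -0.3, -2.8]
gripper_width: 24.0
grip_force: 10.0
```

```bash
cat > chk.py <<'E'
from pose import *
import sys
np.set_printoptions(precision=1,suppress=True)
k=sys.argv[1]
L={"module_centre":(0,0,28),"module_seat":(0,0,0),"module_lip":(-24.5,0,-11),"module_footside":(36,0,0)}
s=manip.sense(); t=bay(s["tcp_pos"]); print(t,s["contact_force"],s["ft_torque"],s["gripper_width"])
obs=[]
for n in ("scene","top","wrist"):
    im=camera(n); cv2.imwrite(f"pics/{n}{k}.png",im[:,:,::-1])
    for q,l in L.items():
        e=proj(n,world(-3,6,.2,0,l),s)
        c=[d for d in landmark_of(n,q) if np.hypot(*(np.array(d["at"])-e))<14]
        if c: obs.append((n,q,l,c[0]["at"],c[0]["score"],e))
f=lambda q:np.concatenate([(proj(n,world(q[0],q[1],q[2]/50,0,l),s)-np.array(a))*sc*(1 if n!="wrist" else .5) for n,_,l,a,sc,_ in obs])
r=least_squares(f,[-3,6,10],loss="soft_l1"); print("X,Z,theta",r.x[0],r.x[1],np.degrees(r.x[2]/50))
for (n,q,l,a,sc,e) in obs: print(n,q,a,sc,e)
E
python3 chk.py 6
```

```text
[-16.7  -0.   53.5] [-0.2 -0.3 -2.8] [-0.  0.  0.] 23.963802432145624
X,Z,theta -3.322542234334554 6.735367262080588 7.154867235439816
scene module_centre [366.0, 174.4] 0.58 [362.2 177.6]
scene module_seat [358.0, 182.4] 0.78 [360.  184.6]
scene module_lip [366.9, 189.9] 0.85 [366.8 189.7]
scene module_footside [350.3, 182.8] 0.73 [348.9 181.1]
top module_centre [388.3, 202.5] 0.69 [390.3 203.7]
top module_seat [387.6, 205.3] 0.73 [387.9 202.9]
top module_lip [390.3, 210.5] 0.5 [390.3 210.5]
```

Hanging free in the hooked position (only its weight on the wrist). I'll test the hook by moving 2 mm further in, then lifting.

Request:
send_rows([
  [0.01, 0.004, 0],
  [0.018, 0.008, 0],
  [0.018, 0.008, 0.01],
  [0.018, 0.008, 0.02],
  [0.018, 0.008, 0.03],
  [0.018, 0.008, 0.04],
  [0.018, 0.008, 0.045],
  [0.018, 0.008, 0.045],
  [0.018, 0.008, 0.045],
  [0.018, 0.008, 0.045],
], claw=[1, 1, 1, 1, 1, 1, 1, 1, 1, 1], yaw=[0, 0, 0, 0, 0, 0, 0, 0, 0, 0])

```text
time_s: 24.75
tcp_pos: [564.6, -136.3, 90.8]
tool_rot: [-0.001, 0.982, 0.191, -0.002]
contact_force: [-1.2, -0.1, -16.7]
gripper_width: 24.0
grip_force: 10.0
```

The lip is hooked: the lift is resisted with about 14 N. Next I lower back, lean it forward until the cam rests on the far edge, and let go.

Request:
send_rows([
  [0, 0, -0.02],
  [0, 0, -0.045],
  [0.02, 0.008, -0.05],
  [0.04, 0.016, -0.055],
  [0.055, 0.022, -0.055],
  [0.055, 0.022, -0.055],
  [0.055, 0.022, -0.055],
  [0.055, 0.022, -0.055],
  [0.055, 0.022, -0.055],
  [0.055, 0.022, 0.145],
], claw=[1, 1, 1, 1, 1, 0.1, 0, 0, 0, 0], yaw=[0, 0, 0, 0, 0, 0, 0, 0, 0, 0])

```text
time_s: 26.0
tcp_pos: [570.4, -134.3, 105.4]
tool_rot: [-0.001, 0.982, 0.191, -0.002]
contact_force: [0.1, 0.6, -0.5]
gripper_width: 46.5
grip_force: 0.0
```

```bash
python3 chk.py 7
```

```text
[-10.1   0.7  71.4] [ 0.1  0.6 -0.5] [-0. -0.  0.] 46.534659422327834
X,Z,theta 0.13382234010626026 1.7411409186493443 1.022809039356935
scene module_centre [359.0, 175.2] 0.97 [362.2 177.6]
scene module_seat [359.0, 185.8] 0.74 [360.  184.6]
scene module_lip [366.3, 192.0] 0.76 [366.8 189.7]
scene module_footside [348.0, 185.2] 0.65 [348.9 181.1]
top module_centre [387.7, 202.3] 0.47 [390.3 203.7]
top module_seat [386.7, 199.2] 0.59 [387.9 202.9]
top module_lip [390.6, 206.7] 0.47 [390.3 210.5]
top module_footside [381.2, 186.8] 0.53 [383.1 191.2]
wrist module_footside [315.7, 152.5] 0.94 [312.8 154.3]
```

Request:
send_rows([
  [0, 0, 0.17],
  [0, 0, 0.33],
  [0.1, 0.04, 0.33],
  [0.2, 0.08, 0.33],
  [0.287, 0.116, 0.33],
  [0.287, 0.116, 0.33],
  [0.287, 0.116, 0.33],
  [0.287, 0.116, 0.33],
  [0.287, 0.116, 0.26],
  [0.287, 0.116, 0.21],
], claw=[0, 0, 0, 0.5, 1, 1, 1, 1, 1, 1], yaw=[0, 0, 0, 0, 0, 0, 0, 0, 0, 0])

```text
time_s: 28.0
tcp_pos: [600.0, -123.1, 126.9]
tool_rot: [-0.0, 0.982, 0.191, -0.0]
contact_force: [-1.2, 0.0, -0.1]
gripper_width: 0.5
grip_force: 0.0
```

Request:
send_rows([
  [0, 0, -0.04],
  [0, 0, -0.06],
  [0, 0, -0.08],
  [0, 0, -0.1],
  [0, 0, -0.12],
  [0, 0, -0.14],
  [0, 0, -0.16],
  [0, 0, -0.18],
  [0, 0, -0.19],
  [0, 0, -0.19],
], claw=[1, 1, 1, 1, 1, 1, 1, 1, 1, 1], yaw=[0, 0, 0, 0, 0, 0, 0, 0, 0, 0])

```text
time_s: 29.25
tcp_pos: [600.4, -122.9, 108.5]
tool_rot: [-0.0, 0.982, 0.191, -0.0]
contact_force: [-0.3, -0.2, 0.2]
gripper_width: 0.2
grip_force: 0.0
```

```bash
python3 chk.py 8; python3 - <<'E'
import cv2,numpy as np
a=cv2.imread("pics/wrist8.png"); b=cv2.imread("pics/scene8.png")[130:240,300:420]
cv2.imwrite("pics/v8.png",np.vstack([cv2.resize(a,(480,300)),cv2.resize(b,(327,300),interpolation=2)]) if 0 else np.hstack([cv2.resize(a,(480,300)),cv2.resize(b,(320,300),interpolation=2)]))
E
```

```text
[22.  -0.  74.5] [-0.3 -0.2  0.2] [-0.  0. -0.] 0.22847605539504504
X,Z,theta 2.3150404819480803 6.246445303212851 5.5311546870190265
scene module_centre [360.2, 177.7] 0.58 [362.2 177.6]
scene module_seat [355.3, 183.8] 0.87 [360.  184.6]
scene module_lip [367.2, 188.8] 0.83 [366.8 189.7]
scene module_footside [345.7, 182.9] 0.78 [348.9 181.1]
top module_centre [389.2, 201.1] 0.7 [390.3 203.7]
top module_seat [391.1, 201.3] 0.77 [387.9 202.9]
top module_lip [389.6, 207.6] 0.92 [390.3 210.5]
top module_footside [381.7, 189.7] 0.71 [383.1 191.2]
wrist module_footside [314.0, 190.0] 0.62 [311.8 195.2]
```

View pics/v8.png

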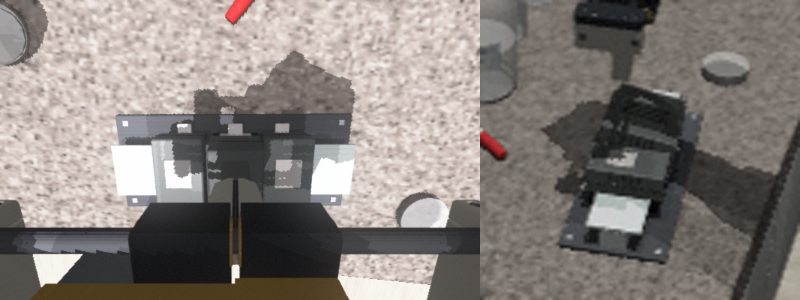

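The scene crop shows the module still leaning back (fin top at about 625–685, 93), with the fingertip (623,78) just beyond the fin's foot end. I'll lift, come back 12 mm and press there.

Request:
send_rows([
  [0, 0, 0.17],
  [0, 0, 0.32],
  [-0.111, -0.045, 0.32],
  [-0.111, -0.045, 0.28],
  [-0.111, -0.045, 0.23],
  [-0.111, -0.045, 0.18],
  [-0.111, -0.045, 0.14],
  [-0.111, -0.045, 0.1],
  [-0.111, -0.045, 0.07],
  [-0.111, -0.045, 0.05],
], claw=[1, 1, 1, 1, 1, 1, 1, 1, 1, 1], yaw=[0, 0, 0, 0, 0, 0, 0, 0, 0, 0])

```text
time_s: 31.25
tcp_pos: [589.4, -127.4, 113.3]
tool_rot: [-0.0, 0.982, 0.191, -0.0]
contact_force: [0.3, -0.4, -0.8]
gripper_width: 0.3
grip_force: 0.0
```

Request:
send_rows([
  [0, 0, -0.01],
  [0, 0, -0.02],
  [0, 0, -0.03],
  [0, 0, -0.04],
  [0, 0, -0.05],
  [0, 0, -0.055],
  [0, 0, -0.06],
  [0, 0, -0.065],
  [0, 0, -0.065],
  [0, 0, -0.065],
], claw=[1, 1, 1, 1, 1, 1, 1, 1, 1, 1], yaw=[0, 0, 0, 0, 0, 0, 0, 0, 0, 0])

```text
time_s: 32.5
tcp_pos: [589.4, -127.4, 107.1]
tool_rot: [-0.0, 0.982, 0.191, 0.0]
contact_force: [-0.3, -0.3, 0.1]
gripper_width: 0.4
grip_force: 0.0
```

```bash
python3 chk.py 9; python3 - <<'E'
import sys; sys.path.insert(0,'.')
from pose import *
np.set_printoptions(precision=1,suppress=True)
# where would fin top far edge & housing far edge lie in wrist9 for fitted vs leaning
s=manip.sense()
for nm,a in (("fitted",(0,0,0)),("lean12",(-1,7,.21)),("lean18",(-3,9,.31))):
    for l in ((44,0,40),(44,0,0),(36,0,40),(36,0,76),(36,-12,76),(36,12,76)): print(nm,l,proj("wrist",world(*a,0,l),s),proj("scene",world(*a,0,l)))
g=cv2.imread("pics/wrist9.png",0)
c=int(proj("wrist",world(0,0,0,0,(44,-18,40)),s)[0]); print("col",c,g[150:270:2,c])
c=int(proj("wrist",world(0,0,0,0,(44,18,40)),s)[0]); print("col",c,g[150:270:2,c])
E
```

```text
[10.1 -0.  73.1] [-0.3 -0.3  0.1] [-0.  0. -0.] 0.3972298602107275
X,Z,theta 1.0041278862619405 6.716824158141211 -3.0104340446138957
scene module_centre [358.5, 176.1] 0.64 [362.2 177.6]
scene module_seat [358.5, 182.5] 0.83 [360.  184.6]
scene module_lip [366.3, 190.3] 0.9 [366.8 189.7]
scene module_footside [346.7, 184.9] 0.68 [348.9 181.1]
top module_centre [388.9, 199.7] 0.68 [390.3 203.7]
top module_seat [388.6, 200.7] 0.76 [387.9 202.9]
top module_lip [391.2, 207.5] 0.53 [390.3 210.5]
top module_footside [381.5, 191.5] 0.6 [383.1 191.2]
wrist module_footside [314.3, 175.6] 0.74 [311.7 180.6]
fitted (44, 0, 40) [311.5 171.9] [345.4 173.5]
fitted (44, 0, 0) [311.8 162.7] [345.1 184. ]
fitted (36, 0, 40) [311.5 183.4] [347.9 173.8]
fitted (36, 0, 76) [311.2 196.8] [348.3 164. ]
fitted (36, -12, 76) [331.8 196.8] [349.1 161.9]
fitted (36, 12, 76) [290.5 196.9] [347.4 166.2]
lean12 (44, 0, 40) [311.4 192.1] [348.8 169.8]
lean12 (44, 0, 0) [311.7 168.7] [345.8 179.9]
lean12 (36, 0, 40) [311.4 203.1] [351.3 170.6]
lean12 (36, 0, 76) [311.1 233.3] [354.2 161.2]
lean12 (36, -12, 76) [332.6 233.3] [355. 159.]
lean12 (36, 12, 76) [289.6 233.3] [353.4 163.3]
lean18 (44, 0, 40) [311.4 204.8] [351.1 168.7]
lean18 (44, 0, 0) [311.6 174.4] [346.9 178.4]
lean18 (36, 0, 40) [311.4 215.1] [353.6 169.7]
lean18 (36, 0, 76) [311.1 252.9] [357.6 160.6]
lean18 (36, -12, 76) [332.7 252.9] [358.4 158.5]
lean18 (36, 12, 76) [289.5 252.9] [356.9 162.8]
col 338 [75 63 60 58 59 57 46 30 56 55 53 41 53 55 53 56 51 65 70 67 56 57 56 54
 54 59 55 57 55 55 55 55 54 52 57 52 53 56 51 55 56 55 56 55 57 52 64 86
 90 90 87 85 88 87 83 84 86 89 86 85]
col 284 [ 65  64  62  67  62  66  61  42  60  60  59  50  63  62  62  64  64 106
 144 165 166 164 165 162 161 146 149 149 146 148 147 147  97  62  61  57
  61  86 143 139  70  62  59  61 125 140 142 140 138 123  97  93  87  91
  90  90  91  92  88  92]
```

```bash
python3 - <<'E'
from pose import *
np.set_printoptions(precision=1,suppress=True)
for n in ("scene","top"):
    ims=[cv2.imread(f"pics/{n}{k}.png",0).astype(int) for k in (6,7,8,9)]
    p=proj(n,B+[0,0,50]); r,c=int(p[1]),int(p[0])
    for i in range(3):
        d=abs(ims[i+1]-ims[i])[r-25:r+30,c-25:c+25]; print(n,i+6,"->",i+7,"changed px",(d>25).sum(), np.argwhere(d>25).mean(0)+[r-25,c-25])
E=[((36,12,76),(-36,12,76)),((36,-12,76),(36,12,76)),((-36,12,76),(-36,-12,76)),((-44,26,40),(-44,-26,40)),((36,12,40),(36,12,76)),((-36,12,40),(-36,12,76)),((44,26,40),(-44,26,40))]
def score(g,P):
    v=0
    for a,b in E:
        A,Bp=P(a),P(b); t=np.linspace(.1,.9,25)[:,None]; L=A+(Bp-A)*t; nrm=np.array([-(Bp-A)[1],(Bp-A)[0]]); nrm/=np.linalg.norm(nrm)+1e-9
        s=lambda o:cv2.remap(g,(L+nrm*o)[:,0].astype(np.float32)[None],(L+nrm*o)[:,1].astype(np.float32)[None],1)[0]
        v+=abs((s(1.2)-s(-1.2)).mean())
    return v
for k in (6,7,8,9):
    g=cv2.imread(f"pics/scene{k}.png",0).astype(np.float32); out=[]
    for th in np.radians(np.arange(-2,27,1)):
        best=max((score(g,lambda l:proj("scene",world(X,Z,th,Y,l))),X,Z,Y) for X in (-10,-6,-3,0,3,6) for Z in (-2,2,6,10) for Y in (-2,1))
        out.append((best[0],np.degrees(th),*best[1:]))
    out.sort(reverse=True); print(k,np.array(out[:5]))
E
```

```text
scene 6 -> 7 changed px 446 [166.4 360.8]
scene 7 -> 8 changed px 634 [170.7 354.7]
scene 8 -> 9 changed px 227 [168. 353.]
top 6 -> 7 changed px 491 [197.5 388.4]
top 7 -> 8 changed px 984 [198.  386.7]
top 8 -> 9 changed px 535 [191.8 388.3]Traceback (most recent call last):
  File "<stdin>", line 19, in <module>
  File "<stdin>", line 19, in <genexpr>
  File "<stdin>", line 12, in score
  File "<stdin>", line 19, in <lambda>
  File "h.py", line 14, in proj
    c=get_calibration(name)
ValueError: time passes only in moves, steps and waits
```

Request:
send_rows([
  [0, 0, 0.2],
  [0, 0, 0.4],
  [0, 0, 0.6],
  [0, 0, 0.7],
  [0, 0, 0.7],
  [0, 0, 0.7],
  [0, 0, 0.7],
  [0, 0, 0.7],
  [0, 0, 0.7],
  [0, 0, 0.7],
], claw=[1, 1, 1, 1, 1, 1, 1, 1, 1, 1], yaw=[0, 0, 0, 0, 0, 0, 0, 0, 0, 0])

```text
time_s: 34.5
tcp_pos: [589.3, -127.4, 177.0]
tool_rot: [-0.0, 0.982, 0.191, -0.0]
contact_force: [-0.5, -1.0, 0.5]
gripper_width: 0.6
grip_force: 0.0
```

```bash
sed -i 's/^from scipy.spatial/import functools; get_calibration=functools.lru_cache(get_calibration)\nfrom scipy.spatial/' h.py
cat > edge.py <<'E'
from pose import *
import sys
np.set_printoptions(precision=1,suppress=True)
E=[((36,12,76),(-36,12,76)),((36,-12,76),(36,12,76)),((-36,12,76),(-36,-12,76)),((36,12,40),(36,12,76)),((-36,12,40),(-36,12,76)),((36,-12,76),(-36,-12,76)),((44,26,40),(44,-26,40)),((-44,26,40),(-44,-26,40))]
def Pm(n,s=None):
    c=get_calibration(n); T=np.array(c["T"]) if "T" in c else tcp(s)@np.array(c["tool_from_camera"])
    return np.linalg.inv(T),200/np.tan(np.radians(c["vfov"])/2),c["cx"],c["cy"]
def score(g,Pp,X,Z,th,Y):
    Ti,f,cx,cy=Pp; v=[]
    for a,b in E:
        q=[]
        for l in (a,b):
            w=Ti[:3,:3]@world(X,Z,th,Y,l)+Ti[:3,3]; q.append([cx+f*w[0]/w[2],cy+f*w[1]/w[2]])
        A,C=np.array(q); L=A+(C-A)*np.linspace(.1,.9,20)[:,None]; m=np.array([-(C-A)[1],(C-A)[0]]); m/=np.linalg.norm(m)+1e-9
        s=lambda o:cv2.remap(g,(L+m*o)[:,0].astype(np.float32)[None],(L+m*o)[:,1].astype(np.float32)[None],1)[0]
        v.append(min(abs((s(1)-s(-1)).mean()),25))
    return sum(v)
def run(tag,names,s):
    G=[(cv2.GaussianBlur(cv2.imread(f"pics/{n}{tag}.png",0),(3,3),0).astype(np.float32),Pm(n,s)) for n in names]
    out=[]
    for th in np.arange(-4,28,2):
        b=max((sum(score(g,P,X,Z,np.radians(th),Y) for g,P in G),X,Z,Y) for X in range(-12,13,3) for Z in range(-2,14,2) for Y in (-1.5,0,1.5))
        out.append((b[0],th,*b[1:]))
    print(tag,names); print(np.array(sorted(out,reverse=True)[:5]))
E
python3 - <<'E'
from edge import *
s=manip.sense(); pickle.dump(s,open("w10.pkl","wb")); print(bay(s["tcp_pos"]),s["contact_force"])
for n in ("scene","top","wrist"): save(n,f"pics/{n}10.png")
for q,z in (("module_centre",0),("module_footside",0),("module_lip",0)): print(q,[d for d in landmark_of("wrist",q)])
run("10",["scene","wrist"],s); run("10",["wrist"],s); run("10",["scene","top"],s)
E
```

```text
[ 10.1  -0.  143. ] [-0.5 -1.   0.5]
module_centre []
module_footside [{'at': [514.4, 247.1], 'score': 0.7}, {'at': [313.4, 163.8], 'score': 0.69}]
module_lip []
10 ['scene', 'wrist']
[[204.5   6.   -3.    2.   -1.5]
 [202.3   4.   -6.    2.   -1.5]
 [199.1  -4.   -9.   10.   -1.5]
 [196.9  -2.   -9.    6.   -1.5]
 [195.2   0.   -6.   12.   -1.5]]
10 ['wrist']
[[100.5  -2.   12.   -2.    0. ]
 [ 95.6  -4.   -9.   12.   -1.5]
 [ 93.6   8.    0.    6.   -1.5]
 [ 92.6  10.    3.   10.   -1.5]
 [ 92.5   4.   -3.    8.   -1.5]]
10 ['scene', 'top']
[[210.9   0.  -12.    2.   -1.5]
 [203.6   2.   -9.    2.   -1.5]
 [201.6   4.    0.    6.    0. ]
 [196.9  -4.  -12.    2.   -1.5]
 [196.7  18.   12.    6.   -1.5]]
```

```bash
python3 - <<'E'
from edge import *
g=cv2.imread("pics/scene10.png",0)[146:200,334:392]; ch=" .:-=+*#%@"
ch=ch[::-1]
g=np.clip(g.astype(float)/150,0,.999)
for i,r in enumerate(g): print(146+i,"".join(ch[int(v*10)] for v in r))
for nm,a in (("fit",(0,0,0)),("l12",(-1,7,.21)),("l18",(-3,9,.31))):
    print(nm,[tuple(int(round(float(v))) for v in proj("scene",world(*a,0,l))) for l in ((36,12,76),(36,-12,76),(-36,12,76),(-36,-12,76),(-36,12,40),(36,12,40),(44,26,40),(-44,26,40),(-44,-26,40))])
print("fingertips",proj("scene",B+ex*10+[0,0,143]))
E
```

```text
146 :::::::---:::::::::::::::::::::::::.....:::::::::::::-::::
147 ::::::::::::::-::::::::::....:::.:-:..:..::::::.:--:::::::
148 ....::::::::::::::::..::.:::..::::::.:::::::::::::::::::::
149 ::.::::::::--:::::....::::.::.:::::::::-::::::::.::::     
150 ::::..:::.::::::::...::::::::..::::::.::::::-::::::       
151 :::..::::::::::.:...:----::::..:::::::::::.:-::-:.        
152 ::::::--::::::::::::::-::....:::::::::::::::--:.:.     ...
153 :::::::-:::..:::::::::-::::::::..:::..:::...::..:. ....:::
154 ::::::::::...::::::.:::....::::::::..:::::::::..::::...:::
155 :::::..::::..:::::::::......:::.....::..:--:::..-*+::.::::
156 ::::....::...:::::::.::......:::...:::.:--:::::.:+*+:..:::
157 :::::::::::::::::-:::::..::..::::::::::::::::::.:****+-:.:
158 :::::::::-::::::::::::.::.......::::....:::-:::..:*#**+*++
159 -:-::::::::-::::--:::-::::..:::-:::..::...::..::.:-******+
160 :.:--:.::::::::::::==-::::::.:::::..:::::....::..::.:=****
161 ..:::::.::...::::-=###*+-:...:---:..::::.....::......:--==
162 .:::...:-::::::.:=*##%###*+--:::::.:--::....::::....::...:
163 ..-:....::..::--*##%%#*+#
[... 1965 characters left out ...]
%%#####*********+****
195 +*##%%########%##%#%%#%####***+=--=##*%%####******+*******
196 ***#*-%##*#######%#%%#%##%########*#%#*++###**************
197 ####+-#########*+#####%##%#########%#*+++++***************
198 ***=.*###########%#################@#*+++=+#**************
199 ::=+=*################%%%#%#########**+++===**************
fit [(347, 166), (349, 162), (371, 169), (373, 165), (371, 179), (347, 176), (344, 178), (373, 182), (375, 173)]
l12 [(353, 163), (355, 159), (377, 171), (378, 166), (373, 180), (351, 173), (347, 175), (375, 184), (378, 174)]
l18 [(357, 163), (358, 158), (379, 172), (381, 168), (375, 181), (353, 172), (349, 173), (377, 185), (379, 175)]
fingertips [357.7 145.9]
```

```bash
python3 - <<'E'
from edge import *
a=cv2.imread("pics/scene.png",0)[156:192,340:386].astype(int); b=cv2.imread("pics/scene10.png",0)[156:192,340:386].astype(int)
ch="@%#*+=-:. "
for i,(r,t) in enumerate(zip(a,b)): print(156+i,"".join(ch[min(int(v/15),9)] for v in r),"|","".join(ch[min(int(v/15),9)] for v in t))
I=lambda P:tuple(int(round(float(v))) for v in P)
print("nbr",[I(proj("scene",B+ex*x+ey*y+ez*z)) for x,y,z in ((44,-80,32),(-44,-80,32),(44,-30,32),(-44,-30,32),(44,30,32),(-44,30,32),(44,80,32),(-44,80,32))])
for nm,q in (("fit",(0,0,0)),("l12",(-1,7,.21)),("l25",(-5,12,.44))):
    print(nm,[I(proj("scene",world(*q,0,l))) for l in ((36,12,76),(36,-12,76),(-36,12,76),(-36,-12,76),(36,12,40),(-36,12,40),(44,26,40),(-44,26,40),(44,-26,40),(-44,-26,40))])
E
```

```text
156 .::::.::::::-:::::....:::::.::::.:---::-:.:**+ | ..::...:::::::.::......:::...:::.:--:::::.:+*+
157 :::::::::::-----:..::..::::::::::::::::::.:*#* | :::::::::::-:::::..::..::::::::::::::::::.:***
158 ::----::::::::::.::......:---::.::::---::..:## | :::-::::::::::::.::.......::::....:::-:::..:*#
159 ::----:::----::-:-::::::---:::::::.:::::::::-# | :::::-::::--:::-::::..:::-:::..::...::..::.:-*
160 ::::::::::--::--::::::::---:::::-::..::::::::: | .::::::::::::==-::::::.:::::..:::::....::..::.
161 :::::::-:::-::-::::::..:---:..::::::..:::::... | :.::...::::-=###*+-:...:---:..::::.....::.....
162 ::-::::-:.:--:::       .::::::--:::..:::::.... | .:-::::::.:=*##%###*+--:::::.:--::....::::....
163 .::::.::-:---:--:            ..-:..:::::::::.. | ..::..::--*##%%#*+##%##*-     .-....::::.::...
164 :::::::-------------:...           :::::::::.. | ::::..:--=#*+##*+###+++##*+-.      :::...:::..
165 :::::::--=-----.    ..:-----::..   =:-:..:::.. | ::::=:::-*#####*=##*==+=+###*++-.  =:-:...::..
166 :::-:::--------          :----------:-.::::::: | +++*++++*#########*=====++###*******+-..:::::.

[... 2275 characters left out ...]
+=======+#%%######*###**
190 =-------::        ------------+*++++++==---=:: | ===--=----       .==+====+++=+*#%%######**##**
191 ------------:--:::-----------=#*++++++=-:::::: | ==========-=---:--===+==+====+#%%%#####*******
nbr [(351, 162), (378, 165), (347, 170), (375, 174), (343, 181), (372, 185), (340, 191), (369, 195)]
fit [(347, 166), (349, 162), (371, 169), (373, 165), (347, 176), (371, 179), (344, 178), (373, 182), (347, 169), (375, 173)]
l12 [(353, 163), (355, 159), (377, 171), (378, 166), (351, 173), (373, 180), (347, 175), (375, 184), (351, 165), (378, 174)]
l25 [(361, 162), (363, 158), (383, 174), (384, 169), (356, 171), (377, 182), (352, 172), (378, 186), (356, 163), (381, 176)]
```

```bash
python3 - <<'E'
import cv2
ch="@%#*+=-:. "
I=[cv2.imread(f"pics/scene{k}.png",0)[154:186,342:384].astype(int) for k in (7,8,9)]
for i in range(32): print(154+i," | ".join("".join(ch[min(int(v/15),9)] for v in a[i]) for a in I))
E
```

```text
154 ...:.::::::..::.:++++++*%%=..:::::::::..:: | :....::-+++++++:...::::..::..::::::::....: | :..:.::::::-+++++++-:::..::...::::::::...:
155 :::..::...::::..:++++++*%#-..:..:--:::..:+ | :::..::-++++++=:....::::........:--::...:* | ::...:....:-++++++=:::.......:..:--::...:+
156 ::...:::::::.::.:++++++*@#-::..:--::::...+ | :....::=++++++=.. ...::....::..:--::::..:+ | :....:::::-=+++++++:.::....::..:--::::..:+
157 ::::::::::::::..:++++++=::::.::::::::::.:* | :::.:::=++++++-.......:.::::.::::::::::..* | :::::.::::-=++++++=...:::::::::::::::::..*
158 :-::::::::::::..-+++++++::::....:::-:::..: | :::::::=**++++-.:.......::::....:::-:.:. : | :-:::::::.:=++++++-.....::::.....::-:::..:
159 ::::::::--::::::-+++++++::........::..::.: | :::::.::====+=-:::..:::::::..:....:...::.. | :::::.::-:-=***+++-.:::-::........:...::.:
160 :::::::::::=--::=++++++=::..::::.....::..: | :::::.:::::==-:.:::...::::...:::.....::... | :::::::::::===-=+=:...::::...:::.....::..:
161 ::...::::-=##*+++++++++=-:..::::.....::... | ::...:::::=###*+-....:---:..::::.....::... | ::...::::-=###*+-:...:---:..:::......::...
162 
[... 2583 characters left out ...]
====+*+++++++::
181 *##%%######%%%%#%%#%%####+=====+*######+:: | ##%####%###%##%##%####*+--======##*++=++:: | *##########%##@##%####*+=======+*%#*++++::
182  :###%%###%%##%%%%%%%%%%##*====+#%#####+-: | =+###*%%%%%#####%%####%#***=-==+#%###*==:: | =*##**#####%##%#%%####%#***=--=+#%####*=::
183  *############%##%#%##%###*##*++%%#####*+- | +#############%#%##%#########*++%%####+-:: | +#########%###%####%######*##*+=%%####*--:
184 =###########%########%%########*+######*** | *###%######*==-++**%##%##*#####+=%####+::: | *##############*+**##%%########*+######*+:
185 *#####+=+++**%##%##%##++**#############*** | ####%#*++=++-+========++**#############**= | *######+**##*##*=====-++**#############***
```

```bash
python3 - <<'E'
from edge import *
for k,f in (("wrist10","w10.pkl"),("wrist9",None),("wrist8",None),("w1","w1.pkl")):
    im=cv2.imread(f"pics/{k}.png"); g=im.min(2); sub=(g>135).astype(np.uint8)
    y0=40 if k=="w1" else 120
    n,_,st,c=cv2.connectedComponentsWithStats(sub[y0:230,150:420])
    print(k,[(st[i].tolist(),c[i].round(1).tolist()) for i in range(1,n) if 15<st[i][4]<500 and st[i][1]+y0<215])
s=pickle.load(open("w10.pkl","rb"))
for nm,q in (("fit",(0,0,0)),("l6",(-.5,3,.105)),("l12",(-1,7,.21))): print(nm,[proj("wrist",world(*q,0,l),s) for l in ((50,0,5),(44,0,40),(36,0,40),(36,0,76))])
print("nbr feet",proj("wrist",world(0,0,0,55,(50,0,5)),s),proj("wrist",world(0,0,0,-55,(50,0,5)),s))
g=cv2.imread("pics/wrist10.png",0); ch="@%#*+=-:. "
for r in range(140,216,2): print(r,"".join(ch[min(int(v/15),9)] for v in g[r,215:410:2]))
E
```

```text
wrist10 [([159, 8, 15, 5, 57], [166.2, 10.4]), ([156, 21, 15, 13, 176], [163.0, 27.2]), ([207, 22, 15, 9, 116], [214.6, 26.4]), ([139, 48, 20, 15, 204], [148.0, 53.5]), ([206, 58, 29, 24, 379], [215.5, 68.6]), ([141, 70, 8, 4, 17], [144.7, 71.4]), ([136, 81, 13, 29, 318], [142.3, 95.1]), ([153, 87, 10, 3, 16], [157.1, 88.0])]
wrist9 [([137, 0, 42, 10, 316], [158.6, 3.7]), ([154, 30, 20, 15, 258], [163.7, 37.1]), ([218, 30, 19, 12, 204], [226.9, 35.3]), ([126, 66, 13, 30, 296], [132.2, 79.4]), ([268, 90, 2, 20, 31], [268.6, 101.1])]
wrist8 [([139, 0, 40, 9, 309], [158.8, 3.6]), ([144, 23, 17, 9, 90], [150.5, 27.5]), ([86, 45, 19, 12, 200], [95.0, 50.2]), ([154, 45, 19, 15, 258], [163.4, 51.8]), ([218, 45, 17, 12, 182], [226.0, 49.9]), ([267, 81, 3, 29, 56], [268.4, 98.2]), ([128, 84, 12, 12, 115], [132.9, 89.2]), ([218, 93, 23, 16, 327], [228.2, 100.0])]
w1 [([224, 35, 16, 8, 91], [231.7, 38.5]), ([269, 54, 1, 17, 17], [269.0, 62.0])]
fit [array([312.1, 146.2]), array([311.9, 157.4]), array([312. , 166.4]), array([311.8, 174. ])]
l6 [array([312.1, 148.5]), array([311.9, 164.3]), array
[... 3380 characters left out ...]
                        :+:-      ++++++++++++++****+*+**+++++=............. =====-       
204                                 :+:-      =++++++++++*+++**++++**++++++.............-+====.       
206                                 :+:.      ===+.=++++++++**+***+**++++++.............-=====        
208                                 :+-:      --     .+*+++++*****+**+-+==+. . ..:......======:       
210                                 .+-:      =++=.+++++++++***++****++++++++++++++++++=+++++=        
212                                 .+-.      =++++++++++*****++*==**+++++++++++++++++++++====        
214                                 .+-..     =++++++++++++***++++***++++++++++++++++++++=+===
```

Request:
send_rows([
  [0.04, 0.015, -0.15],
  [0.056, 0.023, -0.3],
  [0.056, 0.023, -0.4],
  [0.056, 0.023, -0.45],
  [0.056, 0.023, -0.5],
  [0.056, 0.023, -0.54],
  [0.056, 0.023, -0.58],
  [0.056, 0.023, -0.62],
  [0.056, 0.023, -0.65],
  [0.056, 0.023, -0.66],
], claw=[1, 1, 1, 1, 1, 1, 1, 1, 1, 1], yaw=[0, 0, 0, 0, 0, 0, 0, 0, 0, 0])

```text
time_s: 36.05
tcp_pos: [594.8, -125.1, 110.8]
tool_rot: [-0.0, 0.982, 0.191, -0.0]
contact_force: [-0.4, -0.6, -0.7]
gripper_width: 0.4
grip_force: 0.0
```

```bash
python3 - <<'E'
from edge import *
s=manip.sense(); pickle.dump(s,open("w11.pkl","wb")); print(bay(s["tcp_pos"]),s["contact_force"],s["ft_torque"],s["gripper_width"])
for n in ("scene","wrist"): save(n,f"pics/{n}11.png")
for nm,q in (("fit",(0,0,0)),("l6",(-.5,3,.105)),("l12",(-1,7,.21))): print(nm,[proj("wrist",world(*q,0,l),s) for l in ((50,0,5),(44,0,40),(36,0,40),(36,0,76))])
print("nbr top",proj("wrist",world(0,0,0,55,(44,0,32)),s), "tip",proj("wrist",s["tcp_pos"],s))
g=cv2.imread("pics/wrist11.png",0); ch="@%#*+=-:. "
for r in range(130,262,3): print(r,"".join(ch[min(int(v/15),9)] for v in g[r,225:400:2]))
E
```

```text
[16.   0.1 76.8] [-0.4 -0.6 -0.7] [-0. -0.  0.] 0.4193738772100898
fit [array([311.9, 162.9]), array([311.7, 179.4]), array([311.7, 190.6]), array([311.4, 204.9])]
l6 [array([311.8, 166.2]), array([311.6, 188.8]), array([311.7, 199.8]), array([311.3, 222.1])]
l12 [array([311.8, 170.7]), array([311.6, 199.5]), array([311.6, 210.1]), array([311.3, 240.6])]
nbr top [235.1 177.1] tip [311.3 236.7]
130                   -====-==---==--.::::::::.....::--:::--:::::::::..  ...........::-----:
133       ..         :=-===--====---===-=-:-::....::::-::::-:---::::.:.:::::..::... .:---:::
136                   --------==========--==---::::::::.::-=++=-:...:::::.....:-:..::::---==
139                  .------:--==--===----==+==-::...:...::----::..........:::---:::::.:---=
142                   .-==-----==--=====:  -  =++-::::::.::::::... .:::::--:::::--::::::::::
145  : .:::---=--=-:==+++++++++++++++*+=====+==+**++++++++++++++++++++++++++++++++++++++++++
148          .......=++++++++++++++++++.::::.::-+*++++++++++=======+==++====+===+**+***+****
151 .        ........++++++++++++++++++:.::::.:+*++*
[... 2688 characters left out ...]
====***+====+************+++*+++:................
241                        -#*::      :=-==-===###+========+********+**+**+:................
244                        -**::   --===--=--==###+===-=====-=+**+#***+++++++++++++++++++++=
247                        :**::  ------=-=--==##%*--==========+***+==--===------------=++++
250                        :**:- .-------===--=##%*=============***+=---=---------------=--=
253                        :**-=.-=-=----======##%*-=====-======++#+==-===--=---------------
256                        :+*=-:--=--=-==----=##%*==========--==+*+==-===-=----------------
259                        :**=--------====--==%#%#===============*+===-=----=--------------
```

Request:
send_rows([
  [0, 0, 0.17],
  [0, 0, 0.33],
  [-0.07, -0.028, 0.33],
  [-0.139, -0.056, 0.33],
  [-0.139, -0.056, 0.26],
  [-0.139, -0.056, 0.2],
  [-0.139, -0.056, 0.15],
  [-0.139, -0.056, 0.1],
  [-0.139, -0.056, 0.06],
  [-0.139, -0.056, 0.04],
], claw=[1, 1, 1, 1, 1, 1, 1, 1, 1, 1], yaw=[0, 0, 0, 0, 0, 0, 0, 0, 0, 0])

```text
time_s: 37.4
tcp_pos: [581.0, -130.7, 114.7]
tool_rot: [-0.0, 0.982, 0.191, -0.0]
contact_force: [0.6, 0.7, 0.2]
gripper_width: 0.8
grip_force: 0.0
```

```bash
python3 - <<'E'
from edge import *
from scipy.optimize import brentq
s3=pickle.load(open("w3.pkl","rb")); s11=pickle.load(open("w11.pkl","rb")); s10=pickle.load(open("w10.pkl","rb"))
t=bay(s3["tcp_pos"]); X3,Z3=t[0]-8,t[2]-44
g3=cv2.imread("pics/wrist4.png",0)
print("w4 col312",g3[148:205,312].tolist()); 
for k in (11,10): print(k,cv2.imread(f"pics/wrist{k}.png",0)[135:260,318].tolist())
row=lambda s,q,l:proj("wrist",world(*q,0,l),s)[1]
for l in ((44,0,0),(44,0,10),(52,0,0),(44,0,40),(36,0,40),(36,0,76)):
    print(l,"w3",row(s3,(X3,Z3,0),l),*[(n,round(row(s11,q,l),1),round(row(s10,q,l),1)) for n,q in (("fit",(0,0,0)),("l6",(-.5,3,.105)),("l12",(-1,7,.21)))])
E
```

```text
w4 col312 [62, 58, 59, 57, 53, 51, 77, 137, 154, 158, 161, 159, 158, 158, 158, 160, 157, 155, 154, 125, 102, 60, 52, 46, 44, 51, 51, 52, 49, 53, 52, 56, 67, 67, 71, 72, 75, 75, 74, 75, 74, 72, 74, 74, 75, 71, 55, 51, 50, 48, 49, 51, 49, 50, 51, 48, 47]
11 [112, 116, 117, 123, 124, 127, 122, 116, 110, 87, 62, 57, 57, 62, 62, 60, 63, 60, 58, 55, 54, 81, 139, 154, 153, 153, 153, 153, 153, 153, 150, 153, 152, 153, 154, 148, 127, 98, 62, 55, 53, 53, 54, 55, 43, 45, 54, 53, 54, 54, 53, 55, 54, 48, 52, 53, 58, 59, 57, 57, 56, 54, 57, 54, 55, 57, 56, 54, 55, 52, 50, 51, 47, 50, 49, 48, 47, 47, 52, 51, 49, 49, 52, 50, 49, 49, 50, 50, 49, 51, 49, 51, 55, 53, 57, 56, 57, 59, 54, 58, 55, 58, 70, 86, 88, 87, 86, 87, 85, 84, 86, 86, 84, 81, 87, 82, 84, 83, 82, 81, 81, 83, 78, 80, 81]
10 [136, 94, 78, 66, 65, 69, 111, 223, 250, 212, 197, 192, 166, 208, 249, 204, 159, 151, 124, 71, 59, 62, 62, 54, 61, 61, 61, 58, 61, 59, 60, 69, 75, 73, 76, 74, 74, 76, 75, 74, 74, 70, 61, 60, 56, 57, 55, 53, 57, 55, 59, 57, 60, 55, 58, 61, 60, 66, 60, 61, 62, 57, 63, 62, 61, 63, 59, 63, 62, 62, 64, 63, 60, 63, 61, 6
[... 521 characters left out ...]
p.float64(159.6))
(52, 0, 0) w3 154.78449203565305 ('fit', np.float64(159.4), np.float64(143.7)) ('l6', np.float64(162.0), np.float64(145.4)) ('l12', np.float64(165.7), np.float64(147.9))
(44, 0, 40) w3 177.40068112519577 ('fit', np.float64(179.4), np.float64(157.4)) ('l6', np.float64(188.8), np.float64(164.3)) ('l12', np.float64(199.5), np.float64(172.1))
(36, 0, 40) w3 190.52416058484974 ('fit', np.float64(190.6), np.float64(166.4)) ('l6', np.float64(199.8), np.float64(173.2)) ('l12', np.float64(210.1), np.float64(180.8))
(36, 0, 76) w3 207.89295539070798 ('fit', np.float64(204.9), np.float64(174.0)) ('l6', np.float64(222.1), np.float64(186.7)) ('l12', np.float64(240.6), np.float64(200.1))
```

The face and edge rows put the module at about 6° lean with the foot pushed out on its cam. The fingertip hasn't touched the fin yet, so I'll press lower at the foot end in small steps.

Request:
send_rows([
  [0.07, 0.028, 0],
  [0.139, 0.056, 0],
  [0.139, 0.056, -0.03],
  [0.139, 0.056, -0.06],
  [0.139, 0.056, -0.08],
  [0.139, 0.056, -0.09],
  [0.139, 0.056, -0.1],
  [0.139, 0.056, -0.11],
  [0.139, 0.056, -0.11],
  [0.139, 0.056, -0.11],
], claw=[1, 1, 1, 1, 1, 1, 1, 1, 1, 1], yaw=[0, 0, 0, 0, 0, 0, 0, 0, 0, 0])

```text
time_s: 38.65
tcp_pos: [595.0, -125.1, 104.1]
tool_rot: [0.0, 0.982, 0.191, 0.0]
contact_force: [0.3, -0.4, 0.3]
gripper_width: 0.6
grip_force: 0.0
```

Request:
send_rows([
  [0, 0, -0.02],
  [0, 0, -0.04],
  [0, 0, -0.06],
  [0, 0, -0.07],
  [0, 0, -0.08],
  [0, 0, -0.09],
  [0, 0, -0.1],
  [0, 0, -0.1],
  [0, 0, -0.1],
  [0, 0, -0.1],
], claw=[1, 1, 1, 1, 1, 1, 1, 1, 1, 1], yaw=[0, 0, 0, 0, 0, 0, 0, 0, 0, 0])

```text
time_s: 39.9
tcp_pos: [594.5, -125.3, 93.7]
tool_rot: [-0.0, 0.982, 0.191, -0.001]
contact_force: [0.2, 0.1, 0.0]
gripper_width: 0.4
grip_force: 0.0
```

```bash
python3 - <<'E'
from edge import *
s=manip.sense(); pickle.dump(s,open("w12.pkl","wb")); print(bay(s["tcp_pos"]),s["contact_force"],s["ft_torque"])
save("wrist","pics/wrist12.png"); g=cv2.imread("pics/wrist12.png",0); print(g[150:245,318].tolist())
row=lambda q,l:proj("wrist",world(*q,0,l),s)[1]
for l in ((44,0,0),(52,0,0),(44,0,20),(44,0,40),(36,0,40),(36,0,76)): print(l,[round(row(q,l),1) for q in ((0,0,0),(-.5,3,.105),(-1,7,.21))])
E
```

```text
[15.6  0.1 59.7] [0.2 0.1 0. ] [-0.1 -0.   0. ]
[62, 63, 60, 62, 64, 58, 64, 84, 148, 162, 165, 164, 165, 165, 164, 164, 162, 162, 159, 131, 107, 62, 51, 52, 43, 51, 55, 50, 54, 50, 54, 66, 71, 74, 77, 76, 77, 76, 79, 75, 74, 73, 60, 59, 56, 52, 50, 48, 51, 52, 50, 46, 51, 50, 52, 48, 50, 51, 51, 55, 57, 58, 59, 60, 61, 57, 60, 62, 60, 59, 60, 57, 58, 58, 54, 61, 58, 58, 59, 59, 59, 62, 57, 58, 57, 58, 62, 76, 86, 90, 87, 85, 87, 88, 86]
(44, 0, 0) [np.float64(172.6), np.float64(175.6), np.float64(179.6)]
(52, 0, 0) [np.float64(162.2), np.float64(165.0), np.float64(169.1)]
(44, 0, 20) [np.float64(177.9), np.float64(184.2), np.float64(191.8)]
(44, 0, 40) [np.float64(184.2), np.float64(194.5), np.float64(206.2)]
(36, 0, 40) [np.float64(196.2), np.float64(206.3), np.float64(217.6)]
(36, 0, 76) [np.float64(212.9), np.float64(232.0), np.float64(252.5)]
```

Request:
send_rows([
  [0, 0, -0.01],
  [0, 0, -0.015],
  [0, 0, -0.02],
  [0, 0, -0.025],
  [0, 0, -0.03],
  [0, 0, -0.035],
  [0, 0, -0.04],
  [0, 0, -0.04],
  [0, 0, -0.04],
  [0, 0, -0.04],
], claw=[1, 1, 1, 1, 1, 1, 1, 1, 1, 1], yaw=[0, 0, 0, 0, 0, 0, 0, 0, 0, 0])

```text
time_s: 41.2
tcp_pos: [594.9, -125.1, 90.1]
tool_rot: [-0.0, 0.982, 0.191, 0.0]
contact_force: [0.4, 0.4, 0.2]
gripper_width: 0.3
grip_force: 0.0
```

```bash
python3 - <<'E'
from edge import *
s=manip.sense(); print(bay(s["tcp_pos"]),s["contact_force"],s["ft_torque"])
for n in ("wrist","scene"): save(n,f"pics/{n}13.png")
g=cv2.imread("pics/wrist13.png",0); print(g[150:245,318].tolist())
row=lambda q,l:proj("wrist",world(*q,0,l),s)[1]
for l in ((44,0,0),(44,0,40),(36,0,40)): print(l,[round(row(q,l),1) for q in ((0,0,0),(-.5,3,.105),(-1,7,.21))])
for k in (12,13,10):
    im=cv2.imread(f"pics/wrist{k}.png",0); print(k,"nbr foot cols",[ (c,im[135:185,c].tolist()) for c in (258,)])
L=["module_centre","module_seat","module_lip","module_footside"]
for q in L: print(q,[d["at"] for d in landmark_of("scene",q)],proj("scene",world(0,0,0,0,{"module_centre":(0,0,28),"module_seat":(0,0,0),"module_lip":(-24.5,0,-11),"module_footside":(36,0,0)}[q])))
E
```

```text
[16.1 -0.  56.1] [0.4 0.4 0.2] [-0.1 -0.   0. ]
[63, 63, 63, 59, 64, 61, 60, 62, 70, 133, 160, 163, 165, 165, 165, 165, 165, 165, 163, 161, 159, 128, 88, 54, 52, 51, 42, 53, 53, 52, 56, 55, 54, 62, 67, 73, 74, 76, 73, 74, 74, 74, 73, 71, 60, 58, 53, 49, 47, 48, 49, 48, 45, 51, 46, 50, 48, 47, 49, 50, 49, 51, 54, 57, 59, 55, 59, 60, 59, 56, 59, 57, 57, 59, 58, 57, 58, 60, 58, 56, 58, 57, 57, 58, 56, 56, 60, 75, 92, 86, 86, 84, 86, 85, 86]
(44, 0, 0) [np.float64(174.3), np.float64(177.2), np.float64(181.3)]
(44, 0, 40) [np.float64(186.2), np.float64(196.7), np.float64(208.7)]
(36, 0, 40) [np.float64(198.4), np.float64(208.6), np.float64(220.2)]
12 nbr foot cols [(258, [91, 94, 93, 94, 95, 97, 97, 104, 104, 103, 99, 84, 64, 69, 71, 72, 71, 70, 70, 70, 70, 69, 68, 68, 69, 69, 69, 69, 65, 67, 71, 67, 66, 63, 62, 59, 60, 58, 60, 61, 54, 60, 61, 63, 62, 65, 73, 79, 81, 82])]
13 nbr foot cols [(258, [90, 91, 95, 93, 94, 95, 97, 96, 102, 105, 101, 97, 91, 66, 66, 68, 68, 69, 69, 70, 68, 68, 69, 69, 69, 69, 67, 66, 67, 66, 69, 68, 69, 67, 68, 67, 59, 54, 58, 56, 60, 58, 50, 61, 61, 59, 61, 68, 71, 77])]
10 nbr foot cols [(258, [131, 135, 133, 129, 86, 79, 81, 130, 247, 254, 253, 252, 194, 169, 169, 165, 159, 100, 78, 79, 83, 115, 156, 197, 213, 214, 212, 215, 214, 214, 214, 214, 211, 213, 211, 213, 213, 212, 213, 212, 210, 213, 210, 225, 253, 254, 254, 254, 254, 254])]
module_centre [[357.6, 178.4], [318.5, 305.9], [197.7, 306.6]] [359.4 178.7]
module_seat [[316.8, 316.4], [200.7, 315.2], [356.6, 183.7]] [359. 186.]
module_lip [[317.0, 325.7], [367.8, 190.7], [395.5, 157.1], [212.9, 317.1]] [366.6 190. ]
module_footside [[184.2, 315.0], [350.0, 188.3], [316.7, 301.9], [271.1, 195.1]] [347.6 184.4]
```

The face now spans 11 rows (11.6 expected when level, 19 at 6° lean) and the foot shows about 2.5 mm shorter. So it snapped in during the last press. One firm confirming press, then I retract.

Request:
send_rows([
  [0, 0, -0.01],
  [0, 0, -0.015],
  [0, 0, -0.02],
  [0, 0, -0.025],
  [0, 0, -0.03],
  [0, 0, -0.035],
  [0, 0, -0.04],
  [0, 0, -0.045],
  [0, 0, -0.05],
  [0, 0, -0.05],
], claw=[1, 1, 1, 1, 1, 1, 1, 1, 1, 1], yaw=[0, 0, 0, 0, 0, 0, 0, 0, 0, 0])

```text
time_s: 42.75
tcp_pos: [595.1, -125.1, 86.1]
tool_rot: [0.0, 0.982, 0.191, 0.0]
contact_force: [-1.7, 0.4, 5.5]
gripper_width: 0.6
grip_force: 3.1
```

Request:
send_rows([
  [0, 0, -0.007],
  [0, 0, -0.013],
  [0, 0, -0.02],
  [0, 0, -0.02],
  [0, 0, -0.02],
  [0, 0, -0.02],
  [0, 0, -0.02],
  [0, 0, -0.02],
  [0, 0, -0.02],
  [0, 0, -0.02],
], claw=[1, 1, 1, 1, 1, 1, 1, 1, 1, 1], yaw=[0, 0, 0, 0, 0, 0, 0, 0, 0, 0])

```text
time_s: 44.0
tcp_pos: [595.5, -125.1, 86.1]
tool_rot: [0.0, 0.982, 0.191, 0.001]
contact_force: [-4.8, 1.5, 15.1]
gripper_width: 0.4
grip_force: 7.4
```

Request:
send_rows([
  [0, 0, -0.012],
  [0, 0, -0.025],
  [0, 0, -0.025],
  [0, 0, -0.025],
  [0, 0, 0.05],
  [0, 0, 0.2],
  [0, 0, 0.35],
  [0, 0, 0.5],
  [0, 0, 0.65],
  [0, 0, 0.7],
], claw=[1, 1, 1, 1, 1, 1, 1, 1, 1, 1], yaw=[0, 0, 0, 0, 0, 0, 0, 0, 0, 0])

```text
time_s: 45.25
tcp_pos: [595.7, -125.2, 154.5]
tool_rot: [0.0, 0.982, 0.191, 0.001]
contact_force: [-0.3, -0.2, 0.2]
gripper_width: 0.4
grip_force: 0.0
```

```bash
python3 - <<'E'
from edge import *
s=manip.sense(); print(s["time_s"],bay(s["tcp_pos"]),s["contact_force"])
save("wrist","pics/wrist14.png")
g=cv2.imread("pics/wrist14.png",0); print(g[130:235,318].tolist())
row=lambda q,l:proj("wrist",world(*q,0,l),s)[1]
for l in ((52,0,0),(44,0,0),(44,0,20),(44,0,40),(36,0,40)): print(l,[round(row(q,l),1) for q in ((0,0,0),(-.5,3,.105),(-1,7,.21))])
ch="@%#*+=-:. "
for r in range(134,206,2): print(r,"".join(ch[min(int(v/15),9)] for v in g[r,225:400:2]))
E
```

```text
45.25 [ 16.8  -0.3 120.5] [-0.3 -0.2  0.2]
[118, 112, 111, 114, 124, 194, 205, 216, 213, 203, 187, 98, 87, 105, 116, 120, 109, 72, 64, 69, 106, 151, 159, 160, 159, 160, 159, 158, 159, 157, 122, 63, 55, 49, 53, 55, 57, 64, 73, 72, 78, 79, 78, 77, 77, 78, 78, 71, 57, 57, 55, 56, 54, 53, 56, 54, 58, 61, 59, 59, 64, 62, 64, 65, 65, 63, 63, 63, 60, 65, 60, 62, 62, 66, 62, 62, 61, 61, 63, 66, 60, 61, 60, 62, 61, 63, 64, 60, 62, 60, 62, 62, 61, 60, 64, 61, 63, 62, 59, 61, 60, 60, 60, 58, 63]
(52, 0, 0) [np.float64(153.6), np.float64(155.7), np.float64(158.6)]
(44, 0, 0) [np.float64(162.1), np.float64(164.2), np.float64(167.1)]
(44, 0, 20) [np.float64(165.6), np.float64(170.3), np.float64(175.9)]
(44, 0, 40) [np.float64(169.6), np.float64(177.2), np.float64(185.9)]
(36, 0, 40) [np.float64(179.1), np.float64(186.6), np.float64(195.0)]
134                          ----========-==-      .:..::-===-::..:::....::-:.::::--===--:::
136                          -:--=---===--==::.     ::..::=--:..........::---::::::-===--:::
138                         .----=---===-==-  .      ...::-::....:::::::::--
[... 2385 characters left out ...]
++++++++++++**+++++***++---------:::-++==+==+====
192                  ..=======+=.=++++++++++++++++++++++*++++++**++----         ......===+==
194                   .===--==+=:=+++++++++++++++++++++**+++*++**++----          .  . -=====
196                   .=-==-=+*+.=====-=+++++++++++++++**++++++**+-----           .   -=====
198                   .======+*+:==     -+++++++++++++***+++++***+-----         ......-=====
200                    -=====+++.-+=- +=++++++++++*++++**++++++**=-----        .......======
202                 .. -=====+++.=+=++++*+++++++++++++****+++*+**------         ......======
204                   .-======++.-=+++++*++++++++++++++**+*+++**++-----        .......======
```

The housing's far edge (row 167), foot (rows 151–160) and fin base (row 178) all match the fitted pose and line up with the neighbouring modules. It is seated flat and the robot is clear, so I'm handing in.

```bash
python3 -c "
from rig import order; print(order.close_job())"
```

```text
the job is handed in; nothing more can be done
None
```

I clipped the narrow grey module into the free bay, lip hooked under the near edge and sprung foot snapped under the far edge; the final wrist image shows it flat and level with its neighbours. The arm was clear, and I handed the job in at about 45.3 s of the 48 s allowed; the hand-in returned no verdict.

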